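# Lay out the parts for servicing the sampling port

## Task

Lay out the service parts on the mat in this order, letting go of each before the next: cover the sampling port's open socket with the orange septum cap, flat and centred; stand the large bushing, hexagonal foot down, midway between the port and the tube rest; stand the small bushing, foot down, centred on top of the large one; stand the black sensor head, narrow end up, straight behind the bushings (on the side away from the robot, square to the line from port to rest), 10 cm from them centre to centre; and last lay the quartz tube in both notches of the rest, its nuts sticking out equally at the two ends. Leave the spanner and the bottle where they are.

Things in the scene. Friction and masses are not known exactly. Their poses are not given: they have to be found in the camera images.
- cap_c (a point): Centre (half-way up) of the loose orange silicone septum cap: a plain disc 48 mm across, 16 mm high, lying flat on the bench. z axis up.
- large_c (a point): Centre (half-way up) of the loose large steel reducing bushing, 32 mm high in all: hexagonal foot 52 mm across flats (60 over corners), 8 mm high, under a round collar 40 mm across and 24 mm high with a flat top (dark bore 25 mm, only painted on). Starts foot down. z axis up.
- small_c (a point): Centre (half-way up) of the loose small steel reducing bushing, 28 mm high in all: hexagonal foot 32 mm across flats (37 over corners), 8 mm high, under a round collar 25 mm across and 20 mm high with a flat top. Starts foot down. z axis up.
- sensor_c (a point): Centre (half-way up) of the loose matte black sensor head, an upright cylinder 62 mm high: foot 44 mm across and 10 mm high, above it a body 38 mm across. Starts foot down. z axis up.
- tube_c (a point): Middle of the loose quartz glass tube, lying on the bench: x along the tube, clear glass 22 mm across, 140 mm long over all, with a white hexagonal nut (26 mm across flats, 10 mm long) at each end. On the bench it rests on the nuts, its axis 13 mm above the bench.
- port: Fixed steel sampling port standing on the mat. Origin at the centre of its underside (on the mat's top), z up. Foot flange 80 mm across and 8 mm thick; round barrel 56 mm across whose flat rim is 30 mm above the origin, with the open twist-lock socket (30 mm across, 18 mm deep) in its middle.
- rest: Fixed aluminium tube rest standing on the mat. Origin at the centre of its underside (on the mat's top), z up, x along the tube it is to carry. Foot plate 90 x 56 x 6 mm; two saddles, each 12 mm thick, centred at x = -30 and +30 mm, with V notches (90 degrees, 44 mm wide at the top) reaching 48 mm above the origin. A tube lying in both notches has its axis 42 mm above the origin, at y = 0; between the saddles there are 48 mm of room.
- mat: Fixed thin dark service mat, 220 mm (its x) by 330 mm (its y), 3 mm thick, origin at the centre of its underside. Its x points away from the robot, within 0.3 rad. The port and the tube rest stand on it 120 mm either side of its centre along its y (which is on which side varies), so its centre is midway between them; straight behind the bushings is along its +x.
- spanner: Bystander: loose steel spanner 150 mm long lying on the bench. Not to be moved.
- bottle: Bystander: small loose amber bottle, 44 mm across, 60 mm high, standing beyond the mat. Origin under its centre. Not to be moved.
Not all that is in view belongs to the job. What is shaped like the part that bears small_c but red is not meant.

How it is judged:
By the outcome, as a careful person would: the job done as asked, in the order asked, and still so for the second after the job is handed in, with the robot touching nothing.
It also fails if it takes over 136 s, if anything falls off the work surface, if the arm or the gripper's body presses on something with over 40 N, if the wrist force passes 120 N, or if a joint passes its speed limit or range.

## Robot

A 7-joint arm with a two-finger parallel gripper is mounted at the origin on the work surface. World frame = base frame: x ahead of the robot, y to its left, z up, the work surface at z = 0. Lengths are in m, angles in rad, forces in N, time in s.
With the tool pointing down it reaches from about 0.4 to 0.85 m from the base axis. Payload 10.4 kg.
Tool frame: the origin (TCP) lies at the centre of the arm's flange, where the gripper is bolted on; the fingertips stand 182 mm ahead of it and the grasp point (between the pads) lies 164 mm ahead of it; z points along the fingers, y is the direction in which the jaws open and shut (so a half turn about z gives the same grasp; the last joint's range is limited). The gripper opens to 87 mm and grips with 3 to 60 N. Pads are 19 mm wide; open, the fingers measure 117 mm over their backs; the gripper's body (75 mm by 190 mm) begins 51 mm behind the grasp point.
Start: joints at [-1.245, 0.332, -0.065, 1.46, 0.022, 1.35, -0.088], TCP at [0.214, 0.587, 0.405] pointing down, gripper open.
Joint ranges: [-2.6, 2.6], [-0.5, 2.12], [-1.47, 1.34], [0.16, 2.42], [-1.27, 4.41], [0.06, 2.06], [-2.6, 2.6]. Speed limits (rad/s): [2.22, 2.22, 2.79, 2.79, 3.14, 3.14, 3.14].

## Interface

Orientations are given as a rotation vector (axis times angle).
In Python, from cell import manip gives the robot as it stands.
- The arm moves only by the tool jog_arm, never from a script. Its argument "increments" is a list of rows, each an object of numbers: "tx", "ty", "tz": the shift along the tool's x, y, z scaled (see below); "ax", "ay", "az": the turn, a rotation vector about the tool's x, y, z scaled (see below). A call has 1 to 10 rows; each row is the pose to reach, as a shift and turn from the pose commanded when the call began, along the tool's axes at that moment; what a row does not reach only later rows make up. The controller multiplies each number of a shift by 50 cm and each number of a turn by 1.5 rad. A row lasts 1/8 s, in which the tool goes at most 62.5 mm and 10.7 degrees, less where a joint would pass 70% of its speed; a pose out of reach is approached as far as the arm can. A call with a number of a shift or a turn outside -1 to 1 is refused whole. A call with a gripper value outside its range is refused whole. "claw" is the gripper command: -1 is shut, 1 is fully open, values between are in proportion, set as the call begins (left out, the last holds). The fingers move at their own pace and stop on an object; "squeeze" is the grip in N (left out, the last holds). Time passes only in rows, so rows that repeat a pose let the fingers close. It gives the time, the measured TCP pose, the force and the opening at its end, in the units of the state.
- manip.get_obs(): the state, without advancing time (a new reading comes with each control period).
- manip.camera(name): name is "side" or "top" or "wrist"; returns a dict with "color" (384x512x3 uint8, red, green, blue), "range_z" (384x512 float32, m along the optical axis (not along the pixel's ray), 0 where there is no reading), "mtx" (3x3 intrinsics, pixels), "k1" (the pictures are not rectified: a ray, as slopes to the right and down, at radius r is drawn at 1 + k1 r^2 times it, then the intrinsics apply), "eye" and "attitude" of the camera in the world. Camera axes: x right, y down, z forward; pixel columns grow to the right and rows downward; lengths in m; the calibration is good to about 2 mm. A picture is of the moment at which its call begins.
- manip.finish_job(): hands the job in, once; it reports no verdict.
The state is a dict: "clock": time; "joint_pos": joint angles; "joint_velocities": joint speeds; "joint_efforts": joint torques, N m; "tool_pos": TCP position; "orientation": TCP orientation; "force": force on the tool from outside, world axes, zero at the start; "ft_torque": the same for the moment, N m; "width": opening from 0.0 (shut) to 1.0 (fully open).
Only numpy, scipy, OpenCV 4.12 (cv2) and the standard library are available. Lean on these libraries where they do the work, as an engineer would, in place of code of your own. Each camera call takes 0.05 s, during which the arm holds its last target.

## Working session

There is one attempt and no reset: what is moved stays moved. The work goes in short steps, Python scripts to look and compute and a tool call to move; the robot and the scene stay as the last step left them, time stands still between calls to the robot, and variables do not carry over. Pictures are saved under pics/ and viewed, and the job is handed in when it is done.

Besides the shell and the picture viewer there is one more tool, called after ">>>" as name(argument=value, ...), one argument or row to a line, values as JSON. jog_arm: Moves the arm, as the interface text tells. Shifts and turns lie within -1 to 1; 1 stands for 50 cm of shift or 1.5 rad of turn. Its arguments: {"type":"object","properties":{"increments":{"type":"array"},"claw":{"type":"number"},"squeeze":{"type":"number"}},"required":["increments"]}

```bash
ls; mkdir -p pics
python3 - <<'E'
from cell import manip
import cv2,numpy as np
print(manip.get_obs())
for n in ["side","top","wrist"]:
    c=manip.camera(n); np.savez(f"pics/{n}0.npz",**c)
    cv2.imwrite(f"pics/{n}0.png",cv2.resize(c["color"][:,:,::-1],(800,600)))
    print(n,c["mtx"].tolist(),c["k1"],c["eye"],c["attitude"])
E
```

```text
pics
{'clock': 0.0, 'joint_pos': array([-1.24459961,  0.33289387, -0.06472329,  1.46093106,  0.02162352,
        1.34991319, -0.08851527]), 'joint_velocities': array([ 6.81447386e-05, -2.75845210e-04, -5.27326075e-04, -6.57132285e-04,
       -1.35292544e-03,  1.24859024e-03, -5.24915029e-04]), 'joint_efforts': array([-1.19335862e-03, -6.23240805e+01,  2.40275235e-02, -3.89913726e+01,
       -6.13514450e-02,  3.94493539e-02,  1.64404619e-04]), 'tool_pos': array([0.21354778, 0.58725261, 0.40394498]), 'orientation': array([-5.45035319e-01, -3.09377899e+00,  2.26009048e-03]), 'force': array([ 0.52651906, -0.07675605, -0.14140465]), 'ft_torque': array([-0.03814121,  0.01079261, -0.03529728]), 'width': 0.9992851042463198}
side [[377.50427602356785, 0.0, 257.2163439784292], [0.0, 377.50427602356785, 191.13654516550338], [0.0, 0.0, 1.0]] -0.029685906342891363 [ 0.06294254 -0.73473186  0.53885956] [-1.98686083  0.64202563 -0.35920436]
top [[477.3355221750124, 0.0, 255.86455223015173], [0.0, 477.3355221750124, 188.72950264894854], [0.0, 0.0, 1.0]] -0.035081061106480384 [0.31752083 0.01804855 1.5195971 ] [-2.10746548  2.16443895 -0.21004311]
wrist [[292.27409566990957, 0.0, 255.1872837555178], [0.0, 292.27409566990957, 191.25106100729778], [0.0, 0.0, 1.0]] 0.025699213899080045 [0.14980691 0.6103462  0.38340637] [2.39596748 1.67802594 0.21292501]
```

View pics/top0.png

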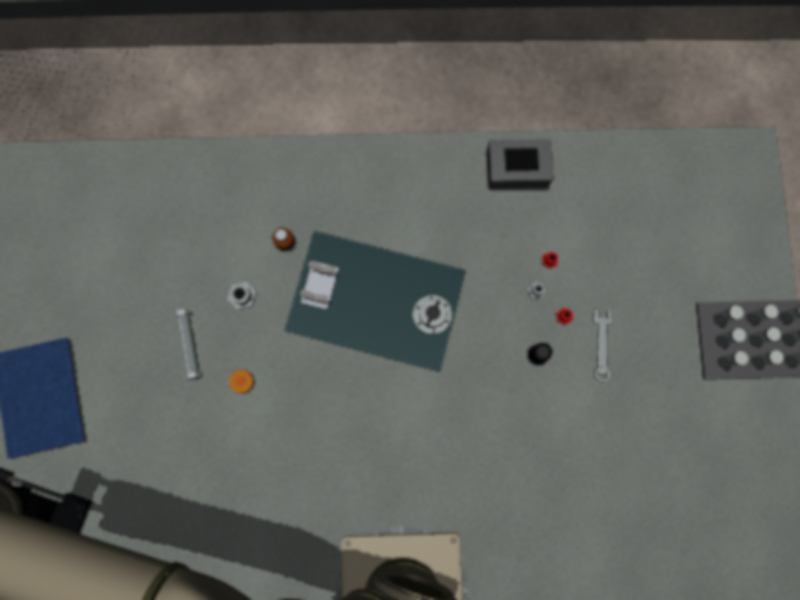

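View pics/side0.png

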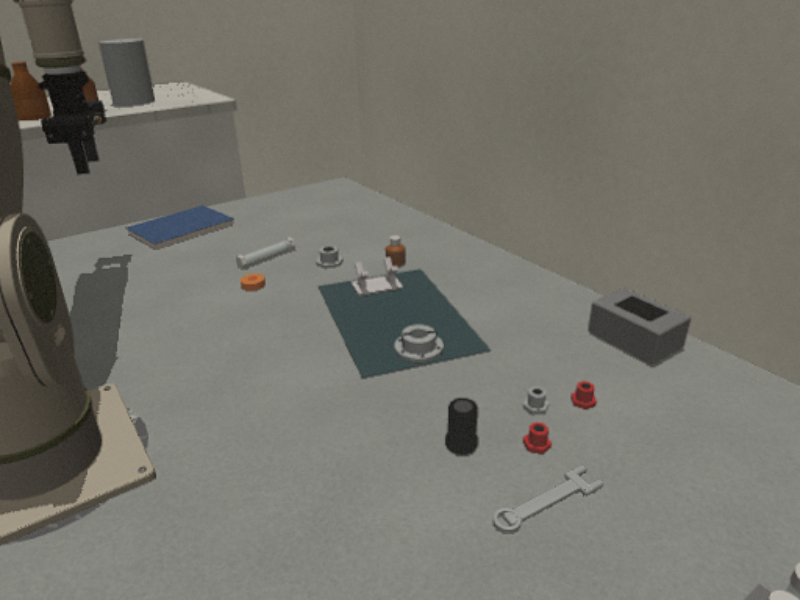

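View pics/wrist0.png

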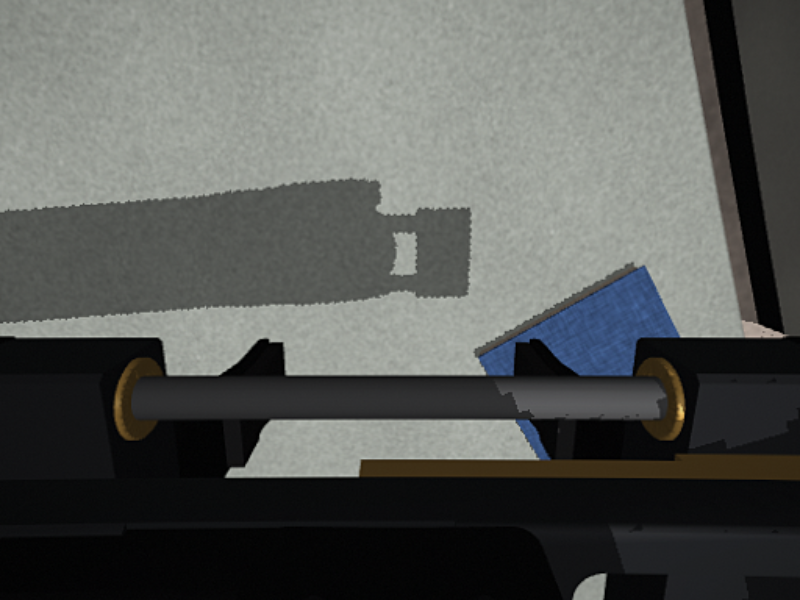

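```bash
cat > h.py <<'E'
import numpy as np, cv2
from scipy.spatial.transform import Rotation as R
def load(n): return dict(np.load(f"pics/{n}.npz"))
def snap(n,name,crop=None,scale=None):
    from cell import manip
    c=manip.camera(n); np.savez(f"pics/{name}.npz",**c); 
    im=c["color"][:,:,::-1]
    if crop: im=im[crop[1]:crop[3],crop[0]:crop[2]]
    s=scale or min(800/im.shape[1],600/im.shape[0])
    cv2.imwrite(f"pics/{name}.png",cv2.resize(im,None,fx=s,fy=s,interpolation=cv2.INTER_CUBIC)); return c
def rays(c,uv):
    uv=np.asarray(uv,float).reshape(-1,1,2)
    p=cv2.undistortPoints(uv,c["mtx"],np.array([float(c["k1"]),0,0,0])).reshape(-1,2)
    d=np.c_[p,np.ones(len(p))]
    return d@R.from_rotvec(c["attitude"]).as_matrix().T
def plane(c,uv,z):
    d=rays(c,uv); e=c["eye"]; return e+d*((z-e[2])/d[:,2])[:,None]
def cloud(c,mask):
    v,u=np.nonzero(mask&(c["range_z"]>0)); return c["eye"]+rays(c,np.c_[u,v])*c["range_z"][v,u][:,None]
def proj(c,X):
    Rm=R.from_rotvec(c["attitude"]).as_matrix(); X=np.asarray(X,float).reshape(-1,3)
    rv,_=cv2.Rodrigues(Rm.T); t=-Rm.T@c["eye"]
    return cv2.projectPoints(X,rv,t,c["mtx"],np.array([float(c["k1"]),0,0,0]))[0].reshape(-1,2)
def hsv(c): return cv2.cvtColor(c["color"],cv2.COLOR_RGB2HSV).astype(int)
def comps(m,amin=10):
    n,l,s,ce=cv2.connectedComponentsWithStats(m.astype(np.uint8)); return [(l==i,s[i],ce[i]) for i in range(1,n) if s[i,4]>=amin]
E
python3 - <<'E'
from h import *
for n in ["top0","side0"]:
    c=load(n)
    d=rays(c,[[256,192]]); print(n,d)
    h=hsv(c); P=np.zeros((384,512,3)); m=c["range_z"]>0; P[m]=cloud(c,m)
    for name,k in dict(orange=(h[...,0]>8)&(h[...,0]<18)&(h[...,1]>190)&(h[...,2]>120),red=((h[...,0]<6)|(h[...,0]>174))&(h[...,1]>180)&(h[...,2]>80),
       raised=(P[...,2]>0.007)&(P[...,0]>0.3)&(P[...,0]<0.9)&(abs(P[...,1])<.5)).items():
        for mm,s,ce in comps(k,15):
            q=P[mm]; q=q[q[:,2]!=0]
            print(name,s.tolist(),ce.round(1),"z max",np.percentile(q[:,2],95).round(4),"mean",q.mean(0).round(3), "rng",q.min(0).round(3),q.max(0).round(3))
w=load("wrist0");print(rays(w,[[256,192],[256,382]]), R.from_rotvec([-.545,-3.0938,.00226]).as_matrix())
E
```

```text
top0 [[ 0.17031825 -0.02023942 -0.9852051 ]]
orange [148, 238, 13, 13, 137] [154.2 243.8] z max 0.021 mean [0.421 0.311 0.016] rng [0.401 0.293 0.009] [0.44  0.332 0.024]
red [348, 162, 8, 9, 48] [351.2 166.3] z max 0.0314 mean [ 0.653 -0.323  0.02 ] rng [ 0.643 -0.338  0.002] [ 0.666 -0.314  0.033]
red [357, 198, 9, 9, 56] [360.8 202.1] z max 0.0329 mean [ 0.535 -0.346  0.022] rng [ 0.524 -0.364  0.002] [ 0.548 -0.337  0.036]
raised [311, 89, 43, 32, 1250] [331.8 104.8] z max 0.0652 mean [ 0.851 -0.265  0.055] rng [ 0.812 -0.334  0.007] [ 0.9   -0.203  0.07 ]
raised [174, 145, 14, 15, 165] [180.6 152.4] z max 0.061 mean [0.708 0.224 0.04 ] rng [0.69  0.205 0.008] [0.737 0.247 0.067]
raised [347, 161, 10, 11, 76] [351.5 165.3] z max 0.0328 mean [ 0.656 -0.324  0.022] rng [ 0.639 -0.341  0.007] [ 0.673 -0.312  0.035]
raised [192, 167, 24, 31, 407] [203.6 181.5] z max 0.0496 mean [0.615 0.154 0.022] rng [0.566 0.118 0.007] [0.666 0.192 0.056]
raised [146, 180, 17, 19, 182] [154.1 188.4] z max 0.0359 mean [0.596 0.311 0.025] rng [0.568 0.288 0.007] [0.626 0.339 0.04 ]
raised [338, 181, 
[... 2618 characters left out ...]
3 -0.429  0.008] rng [ 0.475 -0.435  0.007] [ 0.511 -0.424  0.009]
raised [334, 320, 13, 6, 25] [338.8 323.2] z max 0.0085 mean [ 0.451 -0.423  0.008] rng [ 0.441 -0.43   0.007] [ 0.462 -0.418  0.009]
raised [315, 325, 9, 8, 22] [318.6 327.7] z max 0.0089 mean [ 0.415 -0.41   0.008] rng [ 0.404 -0.414  0.007] [ 0.425 -0.407  0.011]
raised [321, 325, 14, 14, 48] [328.6 331.4] z max 0.009 mean [ 0.423 -0.426  0.008] rng [ 0.404 -0.435  0.007] [ 0.438 -0.412  0.01 ]
[[ 0.23916253 -0.08533298 -0.96723   ]
 [ 0.82417974 -0.29805616 -0.80551197]] [[-9.39804187e-01  3.41713224e-01 -4.02579792e-04]
 [ 3.41713447e-01  9.39803164e-01 -1.39006776e-03]
 [-9.66587748e-05 -1.44395843e-03 -9.99998953e-01]]
```

```bash
cat >> h.py <<'E'
def goto(x,y,z,yawdeg,quiet=False):
    """increments for pose: tool down, tool x axis at yawdeg in world"""
    from cell import manip
    o=manip.get_obs(); C=R.from_rotvec(o["orientation"]).as_matrix()
    a=np.radians(yawdeg); X=np.array([np.cos(a),np.sin(a),0]); Z=np.array([0,0,-1.]); T=np.c_[X,np.cross(Z,X),Z]
    d=C.T@(np.array([x,y,z])-o["tool_pos"]); w=R.from_matrix(C.T@T).as_rotvec()
    d/=.5; w/=1.5
    print("t",d.round(4),"a",w.round(4),"rows~",round(max(np.linalg.norm(d)*8,np.degrees(np.linalg.norm(w)*1.5)/10.7),1))
def st():
    from cell import manip
    o=manip.get_obs(); C=R.from_rotvec(o["orientation"]).as_matrix()
    print("clk",round(o["clock"],2),"tcp",o["tool_pos"].round(4),"yaw",np.degrees(np.arctan2(C[1,0],C[0,0])).round(2),"F",o["force"].round(1),"w",round(o["width"]*87,1),"j",o["joint_pos"].round(2)); return o,C
E
python3 - <<'E'
from h import *
c=load("top0"); h=hsv(c)
# mat : dark teal
m=((h[...,0]>80)&(h[...,0]<105)&(h[...,1]>70)&(h[...,2]<90))
L=[x for x in comps(m,500)]
for mm,s,ce in L: print(s,ce)
mm=max(L,key=lambda t:t[1][4])[0]
cn=max(cv2.findContours(mm.astype(np.uint8),cv2.RETR_EXTERNAL,cv2.CHAIN_APPROX_NONE)[0],key=cv2.contourArea)
P=plane(c,cn.reshape(-1,2),0.003)
r=cv2.minAreaRect(P[:,:2].astype(np.float32)*1000); print(r)
goto(0.646,0.02,0.42,164.6)
E
```

```text
[ 185  150  111   86 4321] [242.18352233 189.96250868]
((581.6439819335938, 38.0135498046875), (319.3240661621094, 209.7096405029297), 73.69481658935547)
t [-1.2005 -0.7707 -0.0308] a [-0.0007  0.     -0.0533] rows~ 11.4
```

>>> jog_arm(
  increments=[
    {"tx":-0.6,"ty":-0.385,"tz":-0.015,"az":-0.025},
    {"tx":-0.6,"ty":-0.385,"tz":-0.015,"az":-0.025},
    {"tx":-0.6,"ty":-0.385,"tz":-0.015,"az":-0.025},
    {"tx":-0.6,"ty":-0.385,"tz":-0.015,"az":-0.025},
    {"tx":-0.6,"ty":-0.385,"tz":-0.015,"az":-0.025},
    {"tx":-0.6,"ty":-0.385,"tz":-0.015,"az":-0.025},
  ],
)

```text
$.increments[0]: bad value
```

Run:
```python
from h import *
st(); goto(0.646,0.02,0.42,163.7)
```

```text
clk 0.15 tcp [0.2136 0.5873 0.4041] yaw 160.02 F [ 0.3  0.4 -0.5] w 87.0 j [-1.24  0.33 -0.06  1.46  0.02  1.35 -0.09]
t [-1.2005 -0.7707 -0.0308] a [-0.0007  0.     -0.0428] rows~ 11.4
```

>>> jog_arm(
  increments=[
    {"tx":-0.6,"ty":-0.385,"tz":-0.015,"ax":0,"ay":0,"az":-0.02},
    {"tx":-0.6,"ty":-0.385,"tz":-0.015,"ax":0,"ay":0,"az":-0.02},
    {"tx":-0.6,"ty":-0.385,"tz":-0.015,"ax":0,"ay":0,"az":-0.02},
    {"tx":-0.6,"ty":-0.385,"tz":-0.015,"ax":0,"ay":0,"az":-0.02},
    {"tx":-0.6,"ty":-0.385,"tz":-0.015,"ax":0,"ay":0,"az":-0.02},
    {"tx":-0.6,"ty":-0.385,"tz":-0.015,"ax":0,"ay":0,"az":-0.02},
  ],
)

```text
clock: 0.9
tool_pos: [0.4313, 0.3011, 0.4124]
orientation: [0.503, 3.101, -0.0]
force: [0.2, 0.9, 0.4]
width: 1.003
```

Run:
```python
from h import *
st(); goto(0.646,0.02,0.42,163.7)
```

```text
clk 0.9 tcp [0.4313 0.3011 0.4124] yaw 161.59 F [0.2 0.9 0.4] w 87.3 j [-0.84  0.11  0.15  1.72 -0.02  1.32  0.57]
t [-0.5851 -0.3979 -0.0151] a [ 0.      0.0002 -0.0246] rows~ 5.7
```

Run:
```python
from h import *
snap("wrist","w1")
```

```text
(no output)
```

View pics/w1.png

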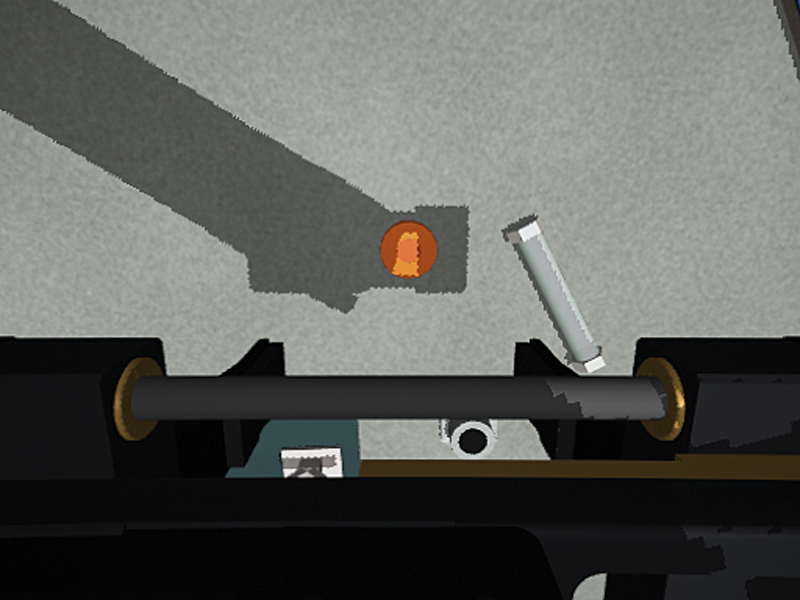

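>>> jog_arm(
  increments=[
    {"tx":-0.585,"ty":-0.398,"tz":-0.015,"ax":0,"ay":0,"az":-0.025},
    {"tx":-0.585,"ty":-0.398,"tz":-0.015,"ax":0,"ay":0,"az":-0.025},
    {"tx":-0.585,"ty":-0.398,"tz":-0.015,"ax":0,"ay":0,"az":-0.025},
    {"tx":-0.585,"ty":-0.398,"tz":-0.015,"ax":0,"ay":0,"az":-0.025},
    {"tx":-0.585,"ty":-0.398,"tz":-0.015,"ax":0,"ay":0,"az":-0.025},
    {"tx":-0.585,"ty":-0.398,"tz":-0.015,"ax":0,"ay":0,"az":-0.025},
    {"tx":-0.585,"ty":-0.398,"tz":-0.015,"ax":0,"ay":0,"az":-0.025},
    {"tx":-0.585,"ty":-0.398,"tz":-0.015,"ax":0,"ay":0,"az":-0.025},
  ],
)

```text
clock: 1.95
tool_pos: [0.645, 0.0242, 0.4193]
orientation: [-0.439, -3.11, -0.001]
force: [0.0, 0.1, -0.4]
width: 0.999
```

Run:
```python
from h import *
st(); snap("wrist","w2")
```

```text
clk 1.95 tcp [0.645  0.0242 0.4193] yaw 163.92 F [ 0.   0.1 -0.4] w 86.9 j [-0.4   0.38  0.4   1.4  -0.15  1.39  1.29]
```

View pics/w2.png

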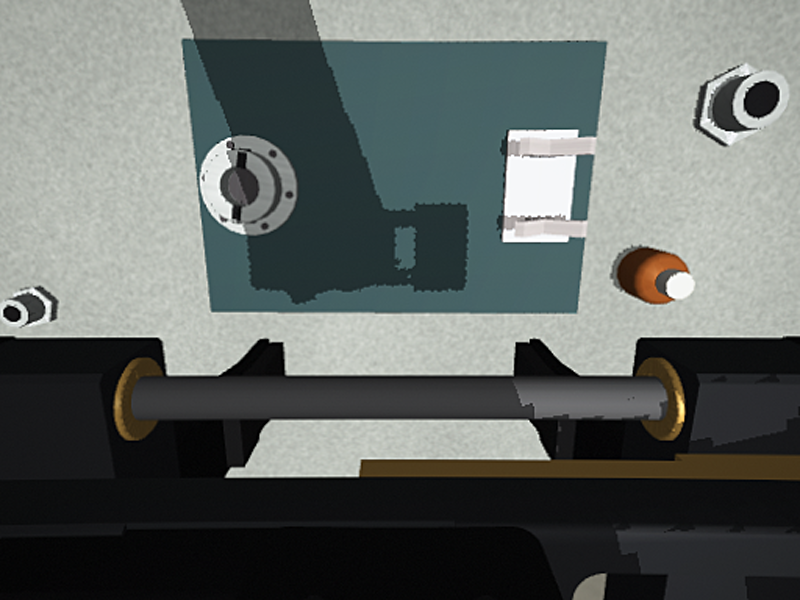

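Run:
```python
from h import *
c=load("w2"); h=hsv(c)
mat=((h[...,0]>85)&(h[...,0]<105)&(h[...,1]>70)); mat[215:]=0
mm=max(comps(mat,500),key=lambda t:t[1][4])[0]
cn=max(cv2.findContours(mm.astype(np.uint8),cv2.RETR_EXTERNAL,cv2.CHAIN_APPROX_NONE)[0],key=cv2.contourArea)
P=plane(c,cn.reshape(-1,2),0.003)
r=cv2.minAreaRect(P[:,:2].astype(np.float32)*1000); print("mat",r)
# flange of the port: outer contour non-mat within hull
hull=np.zeros(mm.shape,np.uint8); cv2.fillPoly(hull,[cv2.convexHull(cn)],1)
for q,s,ce in comps((hull>0)&~mm,40):
    k=max(cv2.findContours(q.astype(np.uint8),cv2.RETR_EXTERNAL,cv2.CHAIN_APPROX_NONE)[0],key=cv2.contourArea)
    print(s.tolist(),ce.round(1),"plane.011",plane(c,[ce],.011)[0].round(4), cv2.minAreaRect(plane(c,k.reshape(-1,2),.009)[:,:2].astype(np.float32)*1000))
im=c["color"][60:180,110:400,::-1]; cv2.imwrite("pics/w2c.png",cv2.resize(im,None,fx=2.7,fy=2.7,interpolation=cv2.INTER_CUBIC))
c=load("w1"); h=hsv(c)
o=(h[...,0]>3)&(h[...,0]<20)&(h[...,1]>150)&(h[...,2]>90)
for q,s,ce in comps(o[:215],40):
    k=max(cv2.findContours(q.astype(np.uint8),cv2.RETR_EXTERNAL,cv2.CHAIN_APPROX_NONE)[0],key=cv2.contourArea); (u,v),rr=cv2.minEnclosingCircle(k)
    p=plane(c,[[u,v]],.016)[0]; print("cap",s.tolist(),ce,(u,v,rr),p, "r mm",rr/292*(c["eye"][2]-.016)*1000/.97)
c0=load("top0"); 
for z in (.012,): print("cap top0",plane(c0,[[154.2,243.8]],z), "port", plane(c0,[[276.2,200.6]],.02))
```

```text
mat ((583.3368530273438, 37.422149658203125), (327.85943603515625, 217.1725616455078), 73.56918334960938)
[122, 25, 199, 3, 216] [219.7  25.7] plane.011 [0.4696 0.031  0.011 ] ((469.82989501953125, 32.68925476074219), (235.29478454589844, 1.2364025115966797), 73.5582275390625)
[119, 49, 6, 45, 48] [121.1  70.2] plane.011 [ 0.4832 -0.1004  0.011 ] ((483.99749755859375, -101.48835754394531), (1.3347973823547363, 50.268959045410156), 73.30845642089844)
[321, 83, 61, 73, 3980] [349.5 118.4] plane.011 [0.617  0.1581 0.011 ] ((619.353759765625, 158.4568634033203), (71.85677337646484, 90.01390075683594), 73.73509216308594)
[126, 86, 66, 65, 3277] [158.9 118.1] plane.011 [ 0.5488 -0.0765  0.011 ] ((549.7117919921875, -77.0617904663086), (80.46160888671875, 80.62881469726562), 26.061796188354492)
[199, 199, 62, 1, 62] [229.5 199. ] plane.011 [ 0.6769 -0.0219  0.011 ] ((677.4340209960938, -22.18598175048828), (84.50647735595703, 0.003162384033203125), 73.89569854736328)
cap [244, 141, 36, 37, 1047] [261.23877746 159.3495702 ] (261.156494140625, 159.2633514404297, 18.483484268188477) [0.42154365 0.31239068 0.016     ] r mm 24.516545172931995
cap top0 [[0.42121104 0.31134511 0.012     ]] port [[ 0.54738187 -0.07621829  0.02      ]]
```

View pics/w2c.png

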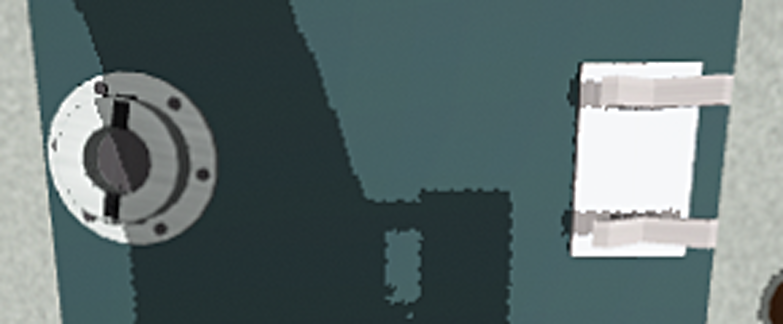

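Run:
```python
from h import *
goto(0.4213,0.3119,0.27,163.7); goto(0.4213,0.3119,0.186,163.7)
```

```text
t [0.5878 0.4284 0.2997] a [ 0.0004 -0.0006  0.0033] rows~ 6.3
t [0.5877 0.4283 0.4677] a [ 0.0004 -0.0006  0.0033] rows~ 6.9
```

>>> jog_arm(
  increments=[
    {"tx":0.588,"ty":0.428,"tz":0.3,"ax":0,"ay":0,"az":0.003},
    {"tx":0.588,"ty":0.428,"tz":0.3,"ax":0,"ay":0,"az":0.003},
    {"tx":0.588,"ty":0.428,"tz":0.3,"ax":0,"ay":0,"az":0.003},
    {"tx":0.588,"ty":0.428,"tz":0.3,"ax":0,"ay":0,"az":0.003},
    {"tx":0.588,"ty":0.428,"tz":0.3,"ax":0,"ay":0,"az":0.003},
    {"tx":0.588,"ty":0.428,"tz":0.3,"ax":0,"ay":0,"az":0.003},
    {"tx":0.588,"ty":0.428,"tz":0.3,"ax":0,"ay":0,"az":0.003},
    {"tx":0.588,"ty":0.428,"tz":0.3,"ax":0,"ay":0,"az":0.003},
  ],
  claw=0.6,
  squeeze=20,
)

```text
clock: 3.0
tool_pos: [0.4208, 0.3117, 0.2697]
orientation: [-0.441, -3.11, 0.0]
force: [-0.2, -0.5, 0.6]
width: 0.805
```

Run:
```python
from h import *
st();snap("wrist","w3");snap("top","t3",(90,180,220,280)); goto(0.4213,0.3119,0.186,163.7)
```

```text
clk 3.0 tcp [0.4208 0.3117 0.2697] yaw 163.84 F [-0.2 -0.5  0.6] w 70.0 j [-0.88  0.23  0.18  1.89 -0.05  1.02  0.6 ]
t [0.0045 0.0032 0.169 ] a [ 0.0004  0.0007 -0.0015] rows~ 1.4
```

View pics/w3.png

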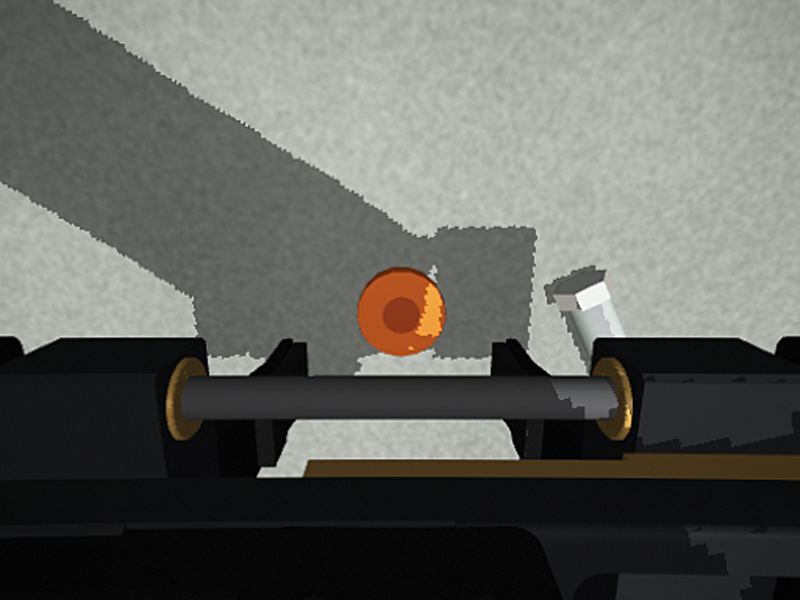

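>>> jog_arm(
  increments=[
    {"tx":0.004,"ty":0.003,"tz":0.1,"ax":0,"ay":0,"az":0},
    {"tx":0.004,"ty":0.003,"tz":0.15,"ax":0,"ay":0,"az":0},
    {"tx":0.004,"ty":0.003,"tz":0.168,"ax":0,"ay":0,"az":0},
    {"tx":0.004,"ty":0.003,"tz":0.168,"ax":0,"ay":0,"az":0},
  ],
)

```text
clock: 3.6
tool_pos: [0.4215, 0.3119, 0.1863]
orientation: [0.45, 3.109, 0.0]
force: [0.0, -0.4, -0.3]
width: 0.797
```

>>> jog_arm(
  increments=[
    {"tx":0,"ty":0,"tz":0,"ax":0,"ay":0,"az":0},
    {"tx":0,"ty":0,"tz":0,"ax":0,"ay":0,"az":0},
    {"tx":0,"ty":0,"tz":0,"ax":0,"ay":0,"az":0},
    {"tx":0,"ty":0,"tz":0,"ax":0,"ay":0,"az":0},
    {"tx":0,"ty":0,"tz":0,"ax":0,"ay":0,"az":0},
    {"tx":0,"ty":0,"tz":0,"ax":0,"ay":0,"az":0},
  ],
  claw=-1,
  squeeze=20,
)

```text
clock: 4.35
tool_pos: [0.4208, 0.3127, 0.1863]
orientation: [0.447, 3.109, 0.001]
force: [-1.3, -1.0, 6.2]
width: 0.539
```

Run:
```python
from h import *
c=load("w3"); h=hsv(c)
o=(h[...,0]<20)&(h[...,1]>150)&(h[...,2]>80)
for q,s,ce in comps(o[:232],200):
    k=max(cv2.findContours(q.astype(np.uint8),cv2.RETR_EXTERNAL,cv2.CHAIN_APPROX_NONE)[0],key=cv2.contourArea); (u,v),rr=cv2.minEnclosingCircle(k)
    print("cap",(u,v,rr),plane(c,[[u,v]],.016)[0])
c=load("t3");h=hsv(c)
o=(h[...,0]<20)&(h[...,1]>150)&(h[...,2]>80)
for q,s,ce in comps(o,60): print(s,ce)
st(); goto(0.5490,-0.0774,0.29,163.7)
```

```text
cap (256.5, 198.9042510986328, 28.818012237548828) [0.42028857 0.31284413 0.016     ]
[347 162  10   9  63] [351.57142857 166.06349206]
[356 198  10   9  65] [360.72307692 202.12307692]
clk 4.35 tcp [0.4208 0.3127 0.1863] yaw 163.63 F [-1.3 -1.   6.2] w 46.9 j [-0.87  0.35  0.17  1.95 -0.08  0.85  0.62]
t [-0.466  -0.6761 -0.2078] a [ 0.0005  0.0002 -0.0009] rows~ 6.8
```

>>> jog_arm(
  increments=[
    {"tx":0,"ty":0,"tz":-0.08,"ax":0,"ay":0,"az":0},
    {"tx":-0.06,"ty":-0.09,"tz":-0.16,"ax":0,"ay":0,"az":0},
    {"tx":-0.466,"ty":-0.676,"tz":-0.208,"ax":0,"ay":0,"az":0},
    {"tx":-0.466,"ty":-0.676,"tz":-0.208,"ax":0,"ay":0,"az":0},
    {"tx":-0.466,"ty":-0.676,"tz":-0.208,"ax":0,"ay":0,"az":0},
    {"tx":-0.466,"ty":-0.676,"tz":-0.208,"ax":0,"ay":0,"az":0},
    {"tx":-0.466,"ty":-0.676,"tz":-0.208,"ax":0,"ay":0,"az":0},
    {"tx":-0.466,"ty":-0.676,"tz":-0.208,"ax":0,"ay":0,"az":0},
    {"tx":-0.466,"ty":-0.676,"tz":-0.208,"ax":0,"ay":0,"az":0},
    {"tx":-0.466,"ty":-0.676,"tz":-0.208,"ax":0,"ay":0,"az":0},
  ],
)

```text
clock: 5.6
tool_pos: [0.5487, -0.0769, 0.2894]
orientation: [-0.447, -3.109, -0.001]
force: [-0.1, 0.9, -0.4]
width: 0.542
```

Run:
```python
from h import *
st();snap("wrist","w4");snap("side","s4",(180,120,380,270)); goto(0.5490,-0.0772,0.225,163.6);goto(0.5490,-0.0772,0.22,163.6)
```

```text
clk 5.6 tcp [ 0.5487 -0.0769  0.2894] yaw 163.64 F [-0.1  0.9 -0.4] w 47.2 j [-0.34  0.29  0.46  1.81 -0.14  1.08  1.46]
t [-0.0013 -0.0022  0.1289] a [ 0.0004 -0.0005  0.0017] rows~ 1.0
t [-0.0013 -0.0022  0.1389] a [ 0.0004 -0.0005  0.0017] rows~ 1.1
```

View pics/w4.png

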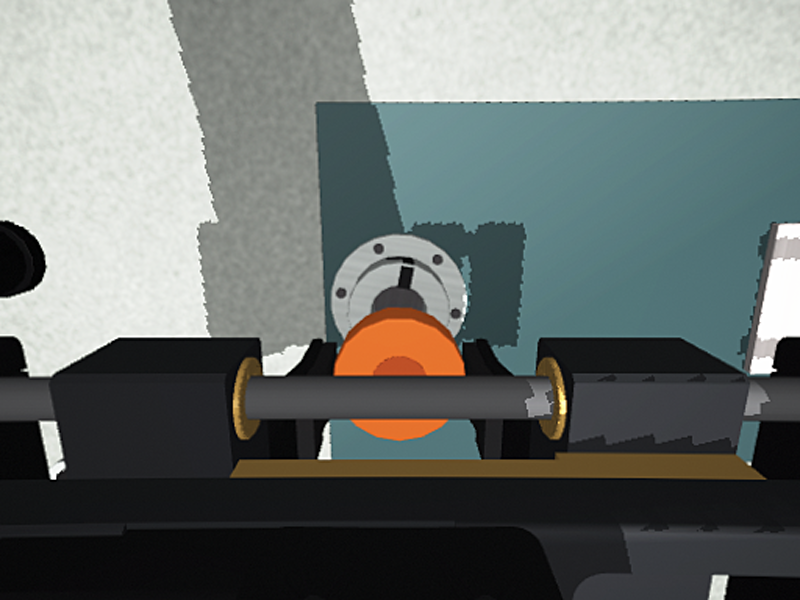

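View pics/s4.png

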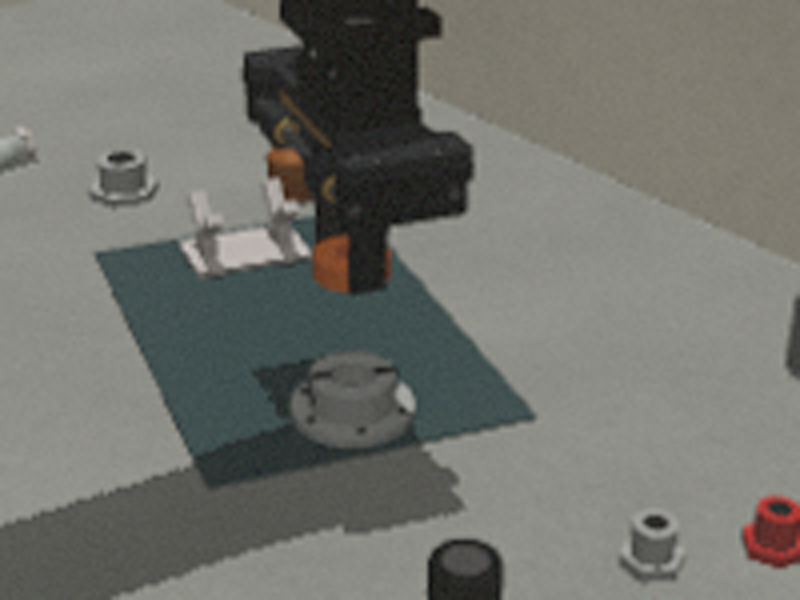

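>>> jog_arm(
  increments=[
    {"tx":-0.001,"ty":-0.001,"tz":0.09,"ax":0,"ay":0,"az":0},
    {"tx":-0.001,"ty":-0.001,"tz":0.125,"ax":0,"ay":0,"az":0},
    {"tx":-0.001,"ty":-0.001,"tz":0.137,"ax":0,"ay":0,"az":0},
    {"tx":-0.001,"ty":-0.001,"tz":0.14,"ax":0,"ay":0,"az":0},
    {"tx":-0.001,"ty":-0.001,"tz":0.14,"ax":0,"ay":0,"az":0},
  ],
)

```text
clock: 6.32
tool_pos: [0.5496, -0.0781, 0.2207]
orientation: [0.447, 3.108, 0.001]
force: [0.4, -0.5, -0.1]
width: 0.541
```

Run:
```python
from h import *
st();snap("side","s5",(220,150,340,240));
```

```text
clk 6.33 tcp [ 0.5496 -0.0781  0.2207] yaw 163.63 F [ 0.4 -0.5 -0.1] w 47.1 j [-0.31  0.38  0.44  1.86 -0.2   0.94  1.5 ]
```

View pics/s5.png

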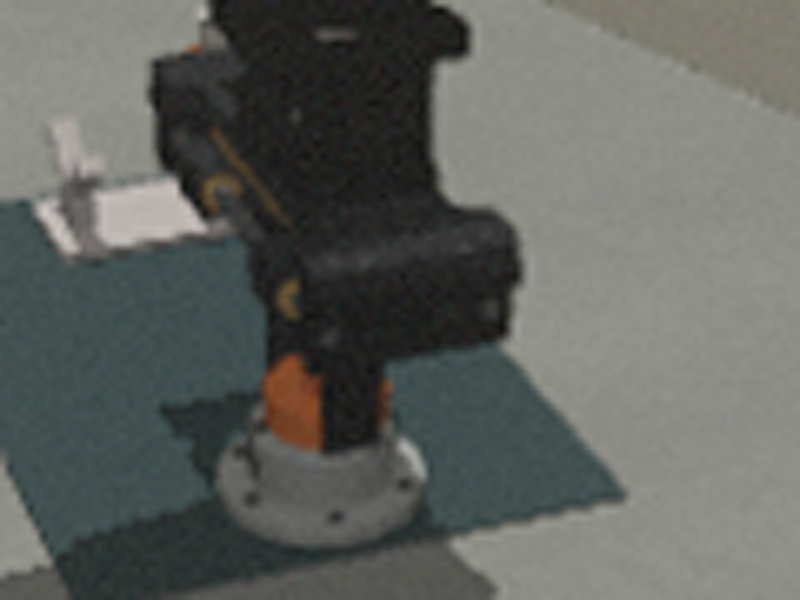

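>>> jog_arm(
  increments=[
    {"tx":0,"ty":0,"tz":0.002,"ax":0,"ay":0,"az":0},
    {"tx":0,"ty":0,"tz":0.002,"ax":0,"ay":0,"az":0},
    {"tx":0,"ty":0,"tz":0.002,"ax":0,"ay":0,"az":0},
  ],
)

```text
clock: 6.75
tool_pos: [0.5495, -0.0781, 0.2193]
orientation: [0.447, 3.109, 0.001]
force: [-0.6, -0.9, 5.5]
width: 0.541
```

>>> jog_arm(
  increments=[
    {"tx":0,"ty":0,"tz":0,"ax":0,"ay":0,"az":0},
    {"tx":0,"ty":0,"tz":0,"ax":0,"ay":0,"az":0},
    {"tx":0,"ty":0,"tz":0,"ax":0,"ay":0,"az":0},
    {"tx":0,"ty":0,"tz":0,"ax":0,"ay":0,"az":0},
    {"tx":0,"ty":0,"tz":-0.1,"ax":0,"ay":0,"az":0},
    {"tx":0,"ty":0,"tz":-0.3,"ax":0,"ay":0,"az":0},
    {"tx":0,"ty":0,"tz":-0.3,"ax":0,"ay":0,"az":0},
    {"tx":0,"ty":0,"tz":-0.3,"ax":0,"ay":0,"az":0},
  ],
  claw=0.6,
)

```text
clock: 7.75
tool_pos: [0.5498, -0.0784, 0.3718]
orientation: [0.447, 3.104, 0.002]
force: [-0.2, -0.3, 0.0]
width: 0.804
```

Run:
```python
from h import *
st();c=snap("wrist","w6"); h=hsv(c); 
o=(h[...,0]<20)&(h[...,1]>150)&(h[...,2]>80)
for q,s,ce in comps(o[:232],200):
    k=max(cv2.findContours(q.astype(np.uint8),cv2.RETR_EXTERNAL,cv2.CHAIN_APPROX_NONE)[0],key=cv2.contourArea); (u,v),rr=cv2.minEnclosingCircle(k)
    print("cap",(u,v,rr),plane(c,[[u,v]],.049)[0])
goto(0.592,0.314,0.36,163.6)
```

```text
clk 7.75 tcp [ 0.5498 -0.0784  0.3718] yaw 163.62 F [-0.2 -0.3  0. ] w 69.9 j [-0.36  0.2   0.48  1.72 -0.1   1.24  1.43]
cap (254.6953125, 179.6629180908203, 22.39917755126953) [ 0.54957069 -0.07827587  0.049     ]
t [0.1392 0.7765 0.02  ] a [0.0008 0.0014 0.0004] rows~ 6.3
```

View pics/w6.png

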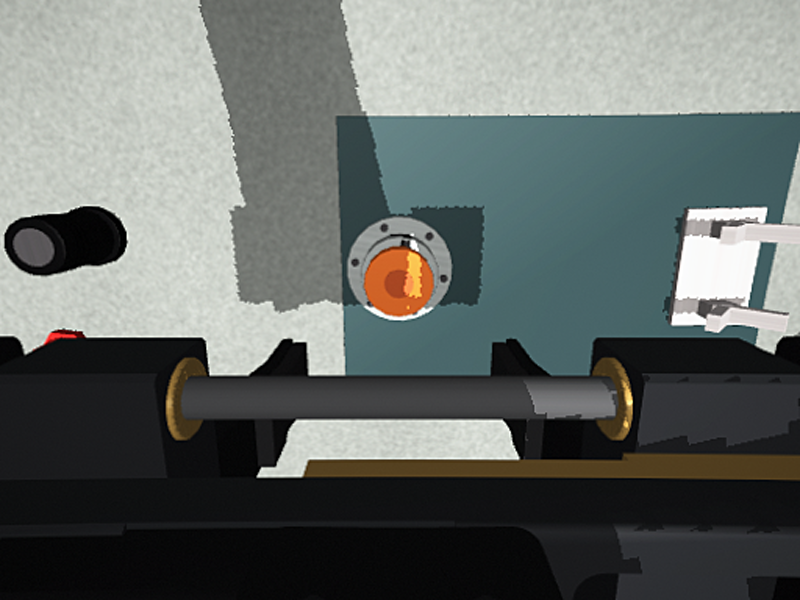

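Run:
```python
from h import *
c=load("w6"); h=hsv(c)
mat=((h[...,0]>80)&(h[...,0]<108)&(h[...,1]>60)); 
reg=~mat; reg[:130]=0; reg[212:]=0; reg[:,:221]=0; reg[:,310:]=0
q=max(comps(reg,300),key=lambda t:t[1][4]); print(q[1],q[2])
k=max(cv2.findContours(q[0].astype(np.uint8),cv2.RETR_EXTERNAL,cv2.CHAIN_APPROX_NONE)[0],key=cv2.contourArea)
P=plane(c,k.reshape(-1,2),.0105)[:,:2]
# only far/upper arc of flange: use points with row < 180
s=k.reshape(-1,2)[:,1]<178
A=np.c_[2*P[s],np.ones(s.sum())]; x=np.linalg.lstsq(A,(P[s]**2).sum(1),rcond=None)[0]; print("flange",x[:2],np.sqrt(x[2]+x[0]**2+x[1]**2))
print(plane(c,[[c[0]] if 0 else [201.5*1.0,75.5]],.003)) # mat corner approx
```

```text
[ 222  138   68   67 3588] [255.13740245 171.20596433]
flange [ 0.5488261  -0.07746771] 0.03945709635781596
[[ 0.42936512 -0.10432886  0.003     ]]
```

>>> jog_arm(
  increments=[
    {"tx":0.139,"ty":0.776,"tz":0.02,"ax":0,"ay":0,"az":0},
    {"tx":0.139,"ty":0.776,"tz":0.02,"ax":0,"ay":0,"az":0},
    {"tx":0.139,"ty":0.776,"tz":0.02,"ax":0,"ay":0,"az":0},
    {"tx":0.139,"ty":0.776,"tz":0.02,"ax":0,"ay":0,"az":0},
    {"tx":0.139,"ty":0.776,"tz":0.02,"ax":0,"ay":0,"az":0},
    {"tx":0.139,"ty":0.776,"tz":0.02,"ax":0,"ay":0,"az":0},
    {"tx":0.139,"ty":0.776,"tz":0.02,"ax":0,"ay":0,"az":0},
    {"tx":0.139,"ty":0.776,"tz":0.02,"ax":0,"ay":0,"az":0},
  ],
)

```text
clock: 8.8
tool_pos: [0.5915, 0.3146, 0.3568]
orientation: [-0.444, -3.108, 0.003]
force: [1.2, -0.4, -0.2]
width: 0.797
```

Run:
```python
from h import *
st();c=snap("wrist","w7")
```

```text
clk 8.8 tcp [0.5915 0.3146 0.3568] yaw 163.73 F [ 1.2 -0.4 -0.2] w 69.3 j [-0.76  0.46  0.28  1.41 -0.13  1.29  0.82]
```

View pics/w7.png

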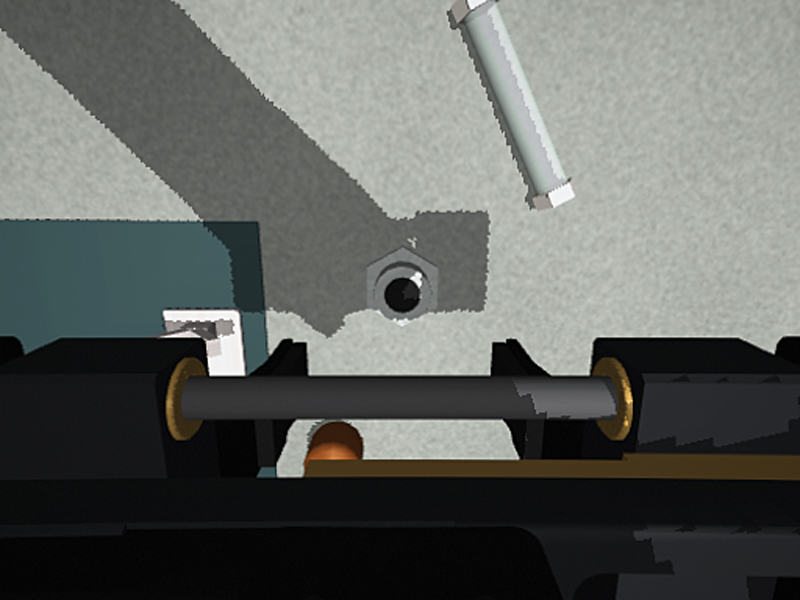

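Run:
```python
from h import *
c=load("w7"); h=hsv(c)
d=(c["color"].max(2)<45); d[:165]=0;d[212:]=0;d[:,:235]=0;d[:,280:]=0
for q,s,ce in comps(d,40):
    k=max(cv2.findContours(q.astype(np.uint8),cv2.RETR_EXTERNAL,cv2.CHAIN_APPROX_NONE)[0],key=cv2.contourArea); (u,v),rr=cv2.minEnclosingCircle(k)
    p=plane(c,[[u,v]],.032)[0]
    print(s,ce,(u,v,rr),p,"r",rr/292*(c["eye"][2]-.032))
goto(p[0],p[1],.26,163.6);goto(p[0],p[1],.194,163.6)
```

```text
[246 178  23  22 383] [256.77023499 188.36553525] (257.0, 188.5, 11.280613899230957) [0.59904953 0.31357991 0.032     ] r 0.011754368441038119
t [-0.013   0.0063  0.195 ] a [-0.0015 -0.0005 -0.0002] rows~ 1.6
t [-0.0131  0.0066  0.327 ] a [-0.0015 -0.0005 -0.0002] rows~ 2.6
```

>>> jog_arm(
  increments=[
    {"tx":-0.013,"ty":0.006,"tz":0.1,"ax":0,"ay":0,"az":0},
    {"tx":-0.013,"ty":0.006,"tz":0.2,"ax":0,"ay":0,"az":0},
    {"tx":-0.013,"ty":0.006,"tz":0.28,"ax":0,"ay":0,"az":0},
    {"tx":-0.013,"ty":0.006,"tz":0.32,"ax":0,"ay":0,"az":0},
    {"tx":-0.013,"ty":0.0065,"tz":0.327,"ax":0,"ay":0,"az":0},
    {"tx":-0.013,"ty":0.0065,"tz":0.327,"ax":0,"ay":0,"az":0},
  ],
)

```text
clock: 9.6
tool_pos: [0.5997, 0.3148, 0.1969]
orientation: [0.448, 3.108, 0.002]
force: [-0.1, 0.4, 0.2]
width: 0.804
```

>>> jog_arm(
  increments=[
    {"tx":0,"ty":0,"tz":0,"ax":0,"ay":0,"az":0},
    {"tx":0,"ty":0,"tz":0,"ax":0,"ay":0,"az":0},
    {"tx":0,"ty":0,"tz":0,"ax":0,"ay":0,"az":0},
    {"tx":0,"ty":0,"tz":0,"ax":0,"ay":0,"az":0},
    {"tx":0,"ty":0,"tz":0,"ax":0,"ay":0,"az":0},
    {"tx":0,"ty":0,"tz":0,"ax":0,"ay":0,"az":0},
  ],
  claw=-1,
  squeeze=30,
)

```text
clock: 10.35
tool_pos: [0.5991, 0.3149, 0.1955]
orientation: [-0.447, -3.109, 0.0]
force: [-2.1, -2.0, 5.5]
width: 0.45
```

Run:
```python
from h import *
st(); goto(0.5828,.0375,.28,163.6)
```

```text
clk 10.35 tcp [0.5991 0.3149 0.1955] yaw 163.62 F [-2.1 -2.   5.5] w 39.1 j [-0.73  0.63  0.25  1.52 -0.17  1.01  0.85]
t [-0.1252 -0.5415 -0.169 ] a [-0.0001 -0.      0.0002] rows~ 4.6
```

>>> jog_arm(
  increments=[
    {"tx":0,"ty":0,"tz":-0.08,"ax":0,"ay":0,"az":0},
    {"tx":-0.02,"ty":-0.05,"tz":-0.17,"ax":0,"ay":0,"az":0},
    {"tx":-0.125,"ty":-0.541,"tz":-0.17,"ax":0,"ay":0,"az":0},
    {"tx":-0.125,"ty":-0.541,"tz":-0.17,"ax":0,"ay":0,"az":0},
    {"tx":-0.125,"ty":-0.541,"tz":-0.17,"ax":0,"ay":0,"az":0},
    {"tx":-0.125,"ty":-0.541,"tz":-0.17,"ax":0,"ay":0,"az":0},
    {"tx":-0.125,"ty":-0.541,"tz":-0.17,"ax":0,"ay":0,"az":0},
    {"tx":-0.125,"ty":-0.541,"tz":-0.17,"ax":0,"ay":0,"az":0},
    {"tx":-0.125,"ty":-0.541,"tz":-0.17,"ax":0,"ay":0,"az":0},
  ],
)

```text
clock: 11.48
tool_pos: [0.5828, 0.0397, 0.2799]
orientation: [-0.444, -3.11, -0.001]
force: [1.1, 0.9, -2.5]
width: 0.451
```

Run:
```python
from h import *
st();c=snap("wrist","w8");snap("side","s8",(180,120,380,270)); goto(0.583,.0376,.2,163.6)
```

```text
clk 11.47 tcp [0.5828 0.0397 0.2799] yaw 163.76 F [ 1.1  0.9 -2.5] w 39.3 j [-0.45  0.35  0.36  1.74 -0.14  1.08  1.25]
t [-0.0014 -0.0033  0.16  ] a [ 0.0001 -0.0002  0.0018] rows~ 1.3
```

View pics/w8.png

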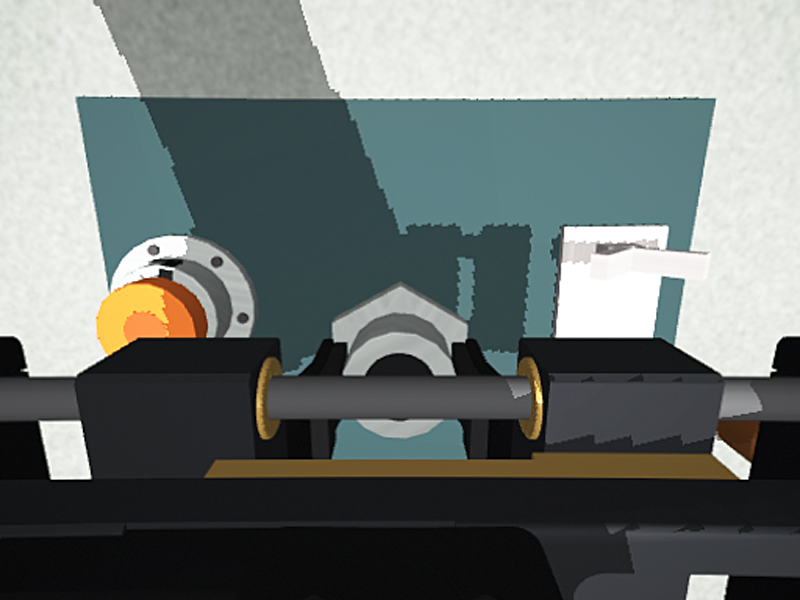

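View pics/s8.png

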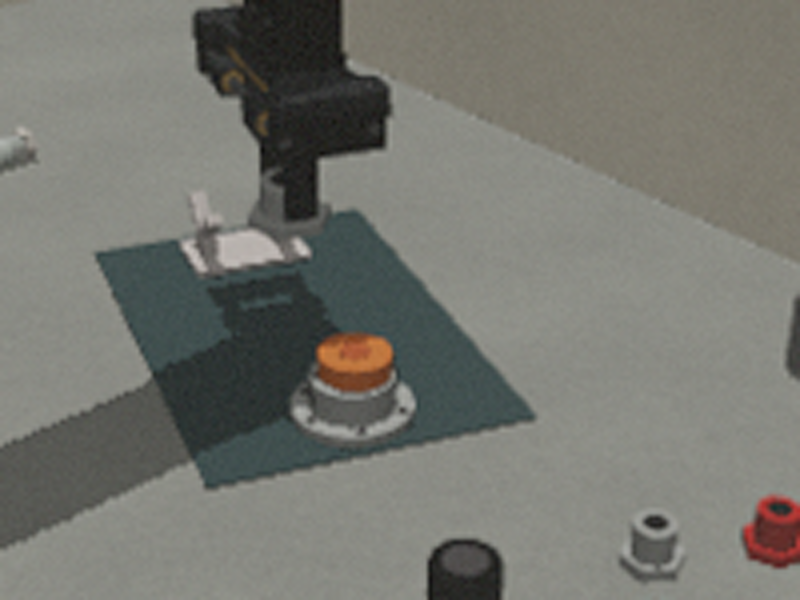

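>>> jog_arm(
  increments=[
    {"tx":-0.001,"ty":-0.003,"tz":0.09,"ax":0,"ay":0,"az":0},
    {"tx":-0.001,"ty":-0.0035,"tz":0.14,"ax":0,"ay":0,"az":0},
    {"tx":-0.001,"ty":-0.0035,"tz":0.158,"ax":0,"ay":0,"az":0},
    {"tx":-0.001,"ty":-0.0035,"tz":0.162,"ax":0,"ay":0,"az":0},
    {"tx":-0.001,"ty":-0.0035,"tz":0.162,"ax":0,"ay":0,"az":0},
  ],
)

```text
clock: 12.2
tool_pos: [0.5832, 0.0363, 0.2002]
orientation: [0.447, 3.108, 0.001]
force: [0.1, 0.8, -2.8]
width: 0.45
```

Run:
```python
from h import *
st()
```

```text
clk 12.2 tcp [0.5832 0.0363 0.2002] yaw 163.64 F [ 0.1  0.8 -2.8] w 39.2 j [-0.42  0.45  0.34  1.79 -0.19  0.92  1.29]
```

>>> jog_arm(
  increments=[
    {"tx":0,"ty":0.0025,"tz":0.002,"ax":0,"ay":0,"az":0},
    {"tx":0,"ty":0.0025,"tz":0.0035,"ax":0,"ay":0,"az":0},
    {"tx":0,"ty":0.0025,"tz":0.0035,"ax":0,"ay":0,"az":0},
    {"tx":0,"ty":0.0025,"tz":0.0035,"ax":0,"ay":0,"az":0},
  ],
)

```text
clock: 12.7
tool_pos: [0.5835, 0.0376, 0.1984]
orientation: [0.447, 3.108, 0.002]
force: [-1.6, 1.9, 6.6]
width: 0.45
```

Run:
```python
from h import *
st()
```

```text
clk 12.7 tcp [0.5835 0.0376 0.1984] yaw 163.64 F [-1.6  1.9  6.6] w 39.2 j [-0.42  0.46  0.34  1.79 -0.19  0.92  1.29]
```

Contact; release and rise.

>>> jog_arm(
  increments=[
    {"tx":0,"ty":0,"tz":0,"ax":0,"ay":0,"az":0},
    {"tx":0,"ty":0,"tz":0,"ax":0,"ay":0,"az":0},
    {"tx":0,"ty":0,"tz":0,"ax":0,"ay":0,"az":0},
    {"tx":0,"ty":0,"tz":0,"ax":0,"ay":0,"az":0},
    {"tx":0,"ty":0,"tz":-0.1,"ax":0,"ay":0,"az":0},
    {"tx":0,"ty":0,"tz":-0.35,"ax":0,"ay":0,"az":0},
    {"tx":0,"ty":0,"tz":-0.35,"ax":0,"ay":0,"az":0},
    {"tx":0,"ty":0,"tz":-0.35,"ax":0,"ay":0,"az":0},
    {"tx":0,"ty":0,"tz":-0.35,"ax":0,"ay":0,"az":0},
  ],
  claw=0.5,
)

```text
clock: 13.82
tool_pos: [0.5829, 0.0373, 0.3722]
orientation: [-0.447, -3.109, -0.0]
force: [-0.7, -0.4, 0.1]
width: 0.751
```

```bash
cat >> h.py <<'E'
def bore(c,box,z,thr=45,amin=30):
    d=(c["color"].max(2)<thr); m=np.zeros_like(d); x0,y0,x1,y1=box; m[y0:y1,x0:x1]=1
    out=[]
    for q,s,ce in comps(d&m,amin):
        k=max(cv2.findContours(q.astype(np.uint8),cv2.RETR_EXTERNAL,cv2.CHAIN_APPROX_NONE)[0],key=cv2.contourArea); (u,v),rr=cv2.minEnclosingCircle(k)
        p=plane(c,[[u,v]],z)[0]; print("bore",s[:4],(round(u,1),round(v,1),round(rr,1)),p.round(4),"r",round(rr/292*(c["eye"][2]-z),4)); out.append(p)
    return out
E
python3 - <<'E'
from h import *
st();c=snap("wrist","w9"); bore(c,(225,140,285,212),.035)
h=hsv(c);mat=((h[...,0]>80)&(h[...,0]<108)&(h[...,1]>60)); mat[213:]=0
q=max(comps(mat,300),key=lambda t:t[1][4])
E
```

```text
clk 13.82 tcp [0.5829 0.0373 0.3722] yaw 163.63 F [-0.7 -0.4  0.1] w 65.3 j [-0.46  0.27  0.39  1.64 -0.1   1.26  1.23]
bore [245 169  22  21] (255.6, 179.5, 10.7) [0.5839 0.0374 0.035 ] r 0.0116
```

View pics/w9.png

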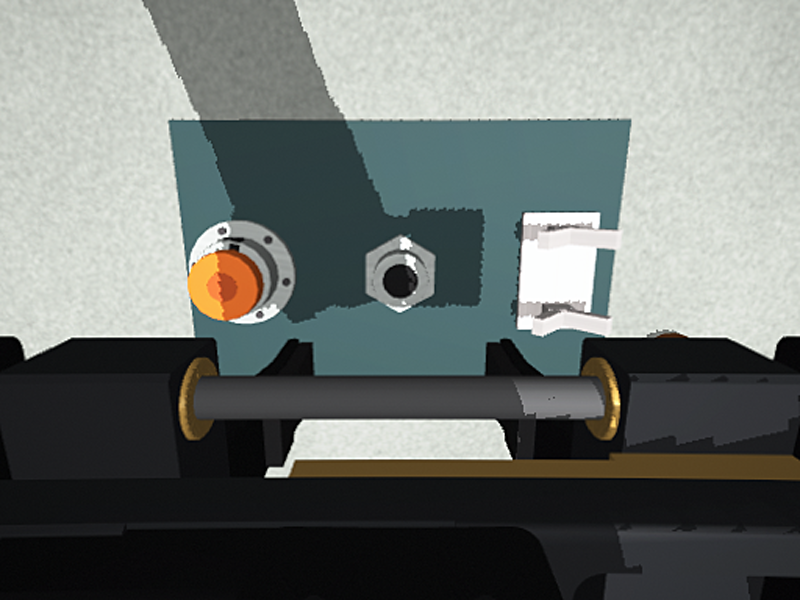

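Run:
```python
from h import *
c=load("w9"); im=c["color"].astype(int)
cv2.imwrite("pics/w9c.png",cv2.resize(c["color"][125:215,320:400,::-1],None,fx=6.5,fy=6.5,interpolation=cv2.INTER_NEAREST))
a=np.radians(-16.4); X=np.array([np.cos(a),np.sin(a)]); Y=np.array([-X[1],X[0]]); O=np.array([.583,.0376])
h=hsv(c);mat=((h[...,0]>80)&(h[...,0]<108)&(h[...,1]>60))
reg=~mat; reg[:130]=0; reg[209:]=0; reg[:,:121]=0; reg[:,200:]=0
q=max(comps(reg,300),key=lambda t:t[1][4])
k=max(cv2.findContours(q[0].astype(np.uint8),cv2.RETR_EXTERNAL,cv2.CHAIN_APPROX_NONE)[0],key=cv2.contourArea).reshape(-1,2)
for sel in (k[:,1]<172)&(k[:,0]>126), (k[:,0]>150), :
    P=plane(c,k[sel],.0105)[:,:2]
    A=np.c_[2*P,np.ones(len(P))]; x=np.linalg.lstsq(A,(P**2).sum(1),rcond=None)[0]; print("flange",x[:2],np.sqrt(x[2]+x[0]**2+x[1]**2),"mat coords",(x[:2]-O)@X,(x[:2]-O)@Y)
# mat near-edge (row ~77) & sides
def edge(pts,z): 
    P=plane(c,pts,z)[:,:2]-O; return np.c_[P@X,P@Y].round(4)
rowtop=[np.nonzero(mat[:,u])[0].min()-.5 for u in (150,200,300,380)]
print("near edge x",edge(np.c_[[150,200,300,380],rowtop],.003))
for v in (90,110,190): 
    u=np.nonzero(mat[v,100:420])[0]+100; print("side y",edge([[u.min()-.5,v],[u.max()+.5,v]],.003)[:,1])
```

```text
flange [ 0.54979423 -0.0760255 ] 0.04016193052648478 mat coords 0.00022643498054818122 -0.11837789760233106
flange [ 0.54927916 -0.07610184] 0.03987525787437627 mat coords -0.00024613252711386274 -0.11859656018868621
near edge x [[-0.109  -0.1172]
 [-0.1083 -0.0619]
 [-0.1094  0.0495]
 [-0.109   0.1381]]
side y [-0.1637  0.1636]
side y [-0.1631  0.1643]
side y [-0.086   0.1641]
```

View pics/w9c.png

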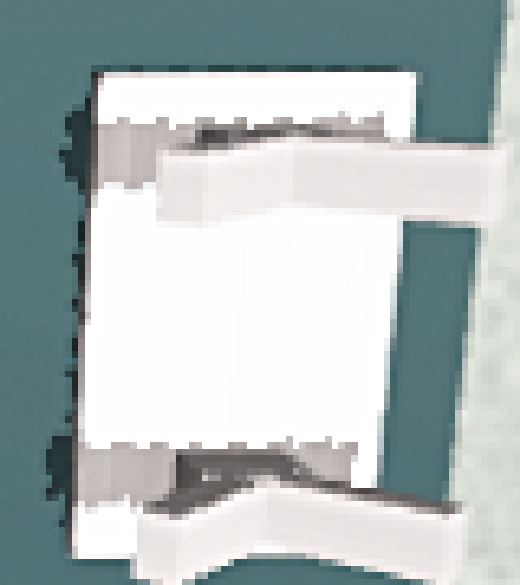

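Run:
```python
from h import *
goto(0.59,-0.296,.34,163.6)
```

```text
t [-0.2019 -0.6355  0.0628] a [-0.0005 -0.0011  0.0004] rows~ 5.4
```

>>> jog_arm(
  increments=[
    {"tx":-0.202,"ty":-0.635,"tz":0.06,"ax":0,"ay":0,"az":0},
    {"tx":-0.202,"ty":-0.635,"tz":0.06,"ax":0,"ay":0,"az":0},
    {"tx":-0.202,"ty":-0.635,"tz":0.06,"ax":0,"ay":0,"az":0},
    {"tx":-0.202,"ty":-0.635,"tz":0.06,"ax":0,"ay":0,"az":0},
    {"tx":-0.202,"ty":-0.635,"tz":0.06,"ax":0,"ay":0,"az":0},
    {"tx":-0.202,"ty":-0.635,"tz":0.06,"ax":0,"ay":0,"az":0},
    {"tx":-0.202,"ty":-0.635,"tz":0.06,"ax":0,"ay":0,"az":0},
    {"tx":-0.202,"ty":-0.635,"tz":0.06,"ax":0,"ay":0,"az":0},
  ],
  claw=0.15,
)

```text
clock: 14.88
tool_pos: [0.5911, -0.294, 0.3417]
orientation: [-0.444, -3.109, -0.002]
force: [0.4, 0.2, 0.2]
width: 0.574
```

Run:
```python
from h import *
st();c=snap("wrist","w10"); bore(c,(225,140,285,212),.028)
```

```text
clk 14.88 tcp [ 0.5911 -0.294   0.3417] yaw 163.74 F [0.4 0.2 0.2] w 50.0 j [ 0.02  0.48  0.52  1.46 -0.24  1.26  1.85]
bore [248 182  13  12] (254.0, 187.5, 6.3) [ 0.5945 -0.296   0.028 ] r 0.0063
```

View pics/w10.png

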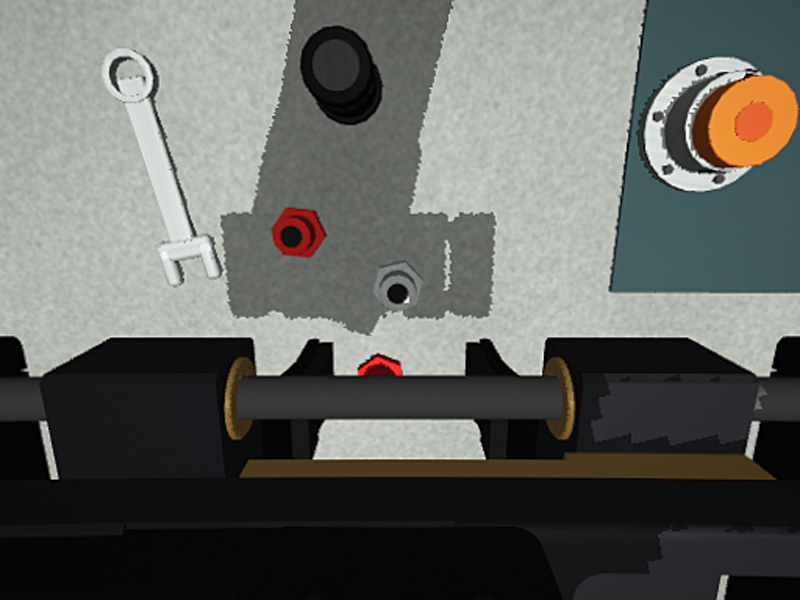

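Run:
```python
from h import *
c=load("w10"); cv2.imwrite("pics/w10c.png",cv2.resize(c["color"][125:240,165:295,::-1],None,fx=5,fy=5,interpolation=cv2.INTER_CUBIC))
goto(0.5945,-.296,.194,163.6)
```

```text
t [-0.0078 -0.0028  0.296 ] a [ 0.0008 -0.0005  0.002 ] rows~ 2.4
```

View pics/w10c.png

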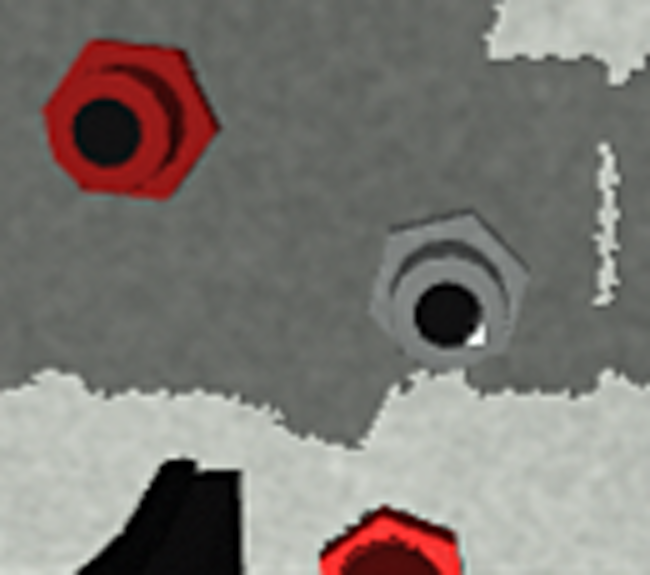

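The steel part at (398,292) is the small bushing; the red lookalikes at (298,233) and (380,365) are not meant.

>>> jog_arm(
  increments=[
    {"tx":-0.008,"ty":-0.003,"tz":0.1,"ax":0,"ay":0,"az":0.001},
    {"tx":-0.008,"ty":-0.003,"tz":0.2,"ax":0,"ay":0,"az":0.002},
    {"tx":-0.008,"ty":-0.003,"tz":0.26,"ax":0,"ay":0,"az":0.002},
    {"tx":-0.008,"ty":-0.003,"tz":0.29,"ax":0,"ay":0,"az":0.002},
    {"tx":-0.008,"ty":-0.003,"tz":0.296,"ax":0,"ay":0,"az":0.002},
    {"tx":-0.008,"ty":-0.003,"tz":0.296,"ax":0,"ay":0,"az":0.002},
  ],
)

```text
clock: 15.68
tool_pos: [0.5945, -0.2983, 0.1957]
orientation: [0.451, 3.107, -0.0]
force: [-0.3, -0.1, 0.1]
width: 0.576
```

>>> jog_arm(
  increments=[
    {"tx":0,"ty":0,"tz":0,"ax":0,"ay":0,"az":0},
    {"tx":0,"ty":0,"tz":0,"ax":0,"ay":0,"az":0},
    {"tx":0,"ty":0,"tz":0,"ax":0,"ay":0,"az":0},
    {"tx":0,"ty":0,"tz":0,"ax":0,"ay":0,"az":0},
    {"tx":0,"ty":0,"tz":0,"ax":0,"ay":0,"az":0},
    {"tx":0,"ty":0,"tz":0,"ax":0,"ay":0,"az":0},
  ],
  claw=-1,
  squeeze=20,
)

```text
clock: 16.42
tool_pos: [0.5941, -0.2983, 0.1948]
orientation: [0.452, 3.108, 0.0]
force: [-1.2, 1.5, 5.0]
width: 0.28
```

Run:
```python
from h import *
st(); goto(0.5835,.0374,.29,163.6)
```

```text
clk 16.43 tcp [ 0.5941 -0.2983  0.1948] yaw 163.46 F [-1.2  1.5  5. ] w 24.4 j [ 0.06  0.64  0.47  1.57 -0.32  1.01  1.9 ]
t [ 0.2113  0.6376 -0.1904] a [ 0.0002  0.0003 -0.0016] rows~ 5.6
```

>>> jog_arm(
  increments=[
    {"tx":0,"ty":0,"tz":-0.08,"ax":0,"ay":0,"az":0},
    {"tx":0.01,"ty":0.03,"tz":-0.18,"ax":0,"ay":0,"az":0},
    {"tx":0.211,"ty":0.638,"tz":-0.2,"ax":0,"ay":0,"az":-0.002},
    {"tx":0.211,"ty":0.638,"tz":-0.2,"ax":0,"ay":0,"az":-0.002},
    {"tx":0.211,"ty":0.638,"tz":-0.2,"ax":0,"ay":0,"az":-0.002},
    {"tx":0.211,"ty":0.638,"tz":-0.2,"ax":0,"ay":0,"az":-0.002},
    {"tx":0.211,"ty":0.638,"tz":-0.2,"ax":0,"ay":0,"az":-0.002},
    {"tx":0.211,"ty":0.638,"tz":-0.2,"ax":0,"ay":0,"az":-0.002},
    {"tx":0.211,"ty":0.638,"tz":-0.2,"ax":0,"ay":0,"az":-0.002},
    {"tx":0.211,"ty":0.638,"tz":-0.2,"ax":0,"ay":0,"az":-0.002},
  ],
)

```text
clock: 17.68
tool_pos: [0.5836, 0.0354, 0.2943]
orientation: [-0.452, -3.109, 0.001]
force: [0.6, -0.5, -0.7]
width: 0.276
```

Run:
```python
from h import *
st(); snap("wrist","w11"); goto(0.5836,.0375,.236,163.6)
```

```text
clk 17.68 tcp [0.5836 0.0354 0.2943] yaw 163.47 F [ 0.6 -0.5 -0.7] w 24.0 j [-0.49  0.34  0.42  1.73 -0.15  1.11  1.27]
t [0.0014 0.0041 0.1167] a [-0.0005  0.     -0.0016] rows~ 0.9
```

View pics/w11.png

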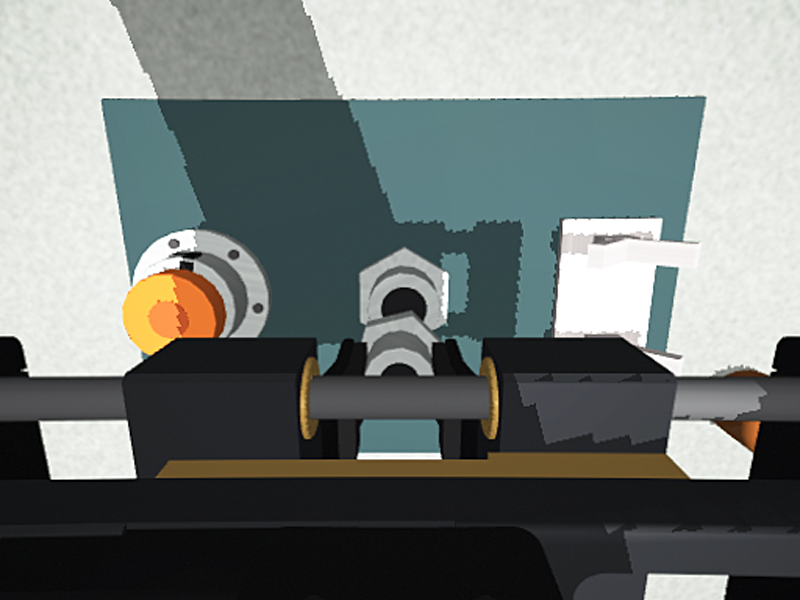

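>>> jog_arm(
  increments=[
    {"tx":0.0014,"ty":0.004,"tz":0.08,"ax":0,"ay":0,"az":-0.0015},
    {"tx":0.0014,"ty":0.004,"tz":0.108,"ax":0,"ay":0,"az":-0.0015},
    {"tx":0.0014,"ty":0.004,"tz":0.117,"ax":0,"ay":0,"az":-0.0015},
    {"tx":0.0014,"ty":0.004,"tz":0.117,"ax":0,"ay":0,"az":-0.0015},
    {"tx":0.0014,"ty":0.004,"tz":0.117,"ax":0,"ay":0,"az":-0.0015},
  ],
)

```text
clock: 18.35
tool_pos: [0.5839, 0.0394, 0.237]
orientation: [0.444, 3.109, 0.001]
force: [0.0, -0.2, -0.4]
width: 0.277
```

Run:
```python
from h import *
st(); snap("wrist","w12",(180,100,330,240)); snap("side","s12",(200,120,320,210)); st();goto(0.5836,.0375,.230,163.6)
```

```text
clk 18.35 tcp [0.5839 0.0394 0.237 ] yaw 163.74 F [ 0.  -0.2 -0.4] w 24.1 j [-0.48  0.41  0.4   1.77 -0.19  1.    1.29]
clk 18.45 tcp [0.5838 0.0395 0.2368] yaw 163.75 F [ 0.4 -0.6 -1.4] w 24.2 j [-0.48  0.41  0.4   1.77 -0.19  0.99  1.29]
t [-0.0007 -0.004   0.0136] a [0.0005 0.0007 0.0018] rows~ 0.1
```

View pics/w12.png

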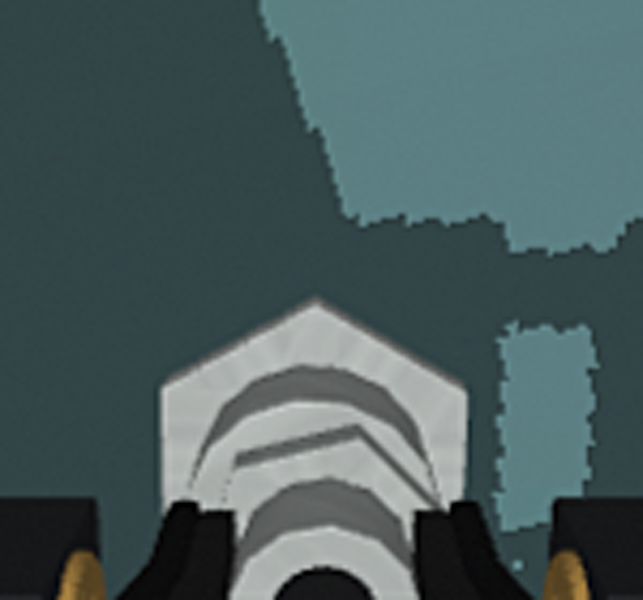

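View pics/s12.png

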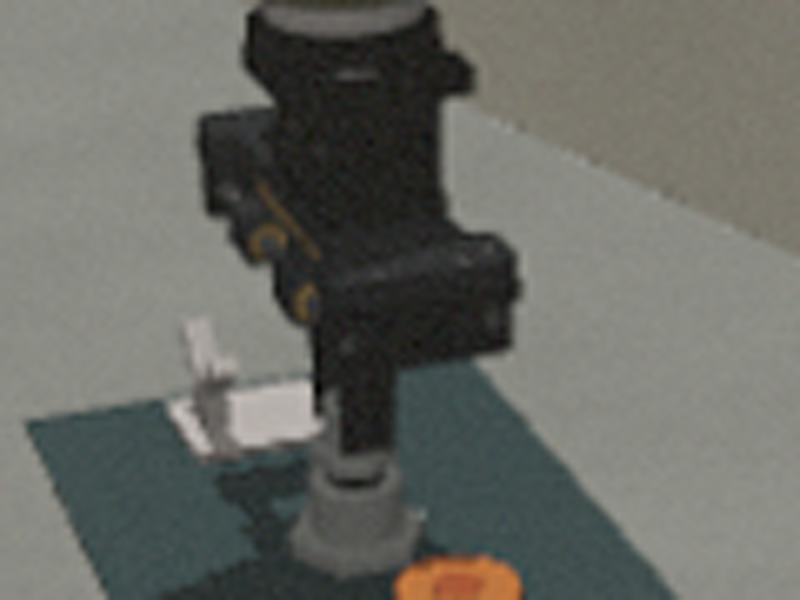

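>>> jog_arm(
  increments=[
    {"tx":-0.0007,"ty":-0.004,"tz":0.007,"ax":0,"ay":0,"az":0.0015},
    {"tx":-0.0007,"ty":-0.004,"tz":0.009,"ax":0,"ay":0,"az":0.0015},
    {"tx":-0.0007,"ty":-0.004,"tz":0.009,"ax":0,"ay":0,"az":0.0015},
    {"tx":-0.0007,"ty":-0.004,"tz":0.009,"ax":0,"ay":0,"az":0.0015},
  ],
)

```text
clock: 18.95
tool_pos: [0.5833, 0.0376, 0.2315]
orientation: [-0.447, -3.11, -0.0]
force: [-0.5, 0.4, 0.2]
width: 0.279
```

Run:
```python
from h import *
st(); snap("wrist","w13",(180,100,330,240)); goto(0.5836,.0375,.230,163.6)
```

```text
clk 18.95 tcp [0.5833 0.0376 0.2315] yaw 163.63 F [-0.5  0.4  0.2] w 24.3 j [-0.47  0.42  0.4   1.78 -0.19  0.99  1.29]
t [-0.0006  0.      0.003 ] a [0.0001 0.     0.0003] rows~ 0.0
```

View pics/w13.png

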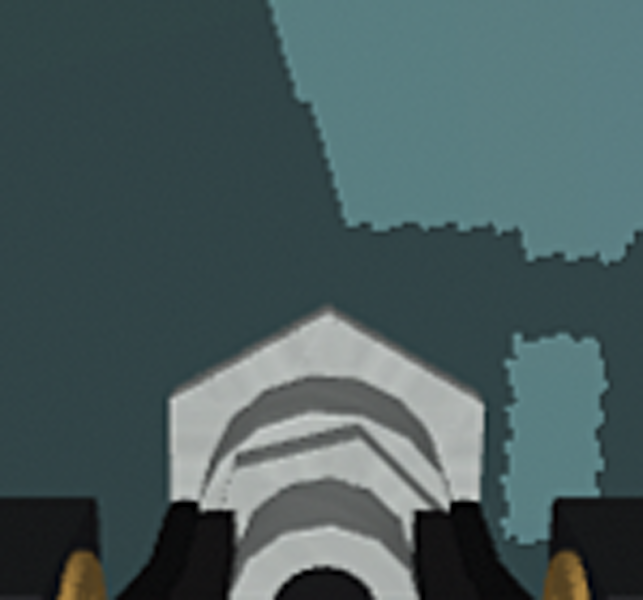

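>>> jog_arm(
  increments=[
    {"tx":0,"ty":0,"tz":0.002,"ax":0,"ay":0,"az":0},
    {"tx":0,"ty":0,"tz":0.003,"ax":0,"ay":0,"az":0},
    {"tx":0,"ty":0,"tz":0.003,"ax":0,"ay":0,"az":0},
    {"tx":0,"ty":0,"tz":0.003,"ax":0,"ay":0,"az":0},
  ],
)

```text
clock: 19.5
tool_pos: [0.5833, 0.0375, 0.23]
orientation: [0.447, 3.11, 0.0]
force: [0.2, -0.9, -0.2]
width: 0.278
```

Run:
```python
from h import *
st()
```

```text
clk 19.5 tcp [0.5833 0.0375 0.23  ] yaw 163.62 F [ 0.2 -0.9 -0.2] w 24.2 j [-0.47  0.42  0.4   1.78 -0.19  0.98  1.29]
```

>>> jog_arm(
  increments=[
    {"tx":0,"ty":0,"tz":0.001,"ax":0,"ay":0,"az":0},
    {"tx":0,"ty":0,"tz":0.0015,"ax":0,"ay":0,"az":0},
    {"tx":0,"ty":0,"tz":0.0015,"ax":0,"ay":0,"az":0},
  ],
)

```text
clock: 19.88
tool_pos: [0.5834, 0.0375, 0.2297]
orientation: [0.448, 3.109, 0.001]
force: [-2.1, -0.1, 5.2]
width: 0.28
```

Run:
```python
from h import *
st()
```

```text
clk 19.88 tcp [0.5834 0.0375 0.2297] yaw 163.62 F [-2.1 -0.1  5.2] w 24.3 j [-0.47  0.42  0.4   1.78 -0.19  0.98  1.29]
```

Contact. Release and rise.

>>> jog_arm(
  increments=[
    {"tx":0,"ty":0,"tz":0,"ax":0,"ay":0,"az":0},
    {"tx":0,"ty":0,"tz":0,"ax":0,"ay":0,"az":0},
    {"tx":0,"ty":0,"tz":0,"ax":0,"ay":0,"az":0},
    {"tx":0,"ty":0,"tz":0,"ax":0,"ay":0,"az":0},
    {"tx":0,"ty":0,"tz":-0.1,"ax":0,"ay":0,"az":0},
    {"tx":0,"ty":0,"tz":-0.3,"ax":0,"ay":0,"az":0},
    {"tx":0,"ty":0,"tz":-0.3,"ax":0,"ay":0,"az":0},
    {"tx":0,"ty":0,"tz":-0.3,"ax":0,"ay":0,"az":0},
    {"tx":0,"ty":0,"tz":-0.3,"ax":0,"ay":0,"az":0},
  ],
  claw=0.3,
)

```text
clock: 21.0
tool_pos: [0.5831, 0.0376, 0.3784]
orientation: [-0.447, -3.109, 0.0]
force: [-0.1, -0.0, 0.1]
width: 0.651
```

Run:
```python
from h import *
st();c=snap("wrist","w14");bore(c,(225,140,285,212),.063)
goto(0.455,-.290,.36,163.6)
```

```text
clk 21.0 tcp [0.5831 0.0376 0.3784] yaw 163.63 F [-0.1 -0.   0.1] w 56.6 j [-0.51  0.27  0.44  1.63 -0.12  1.27  1.24]
bore [249 178  13  12] (255.2, 183.1, 6.2) [0.5828 0.0375 0.063 ] r 0.0062
t [ 0.0608 -0.7009  0.0365] a [-0.0005 -0.0012  0.0004] rows~ 5.6
```

View pics/w14.png

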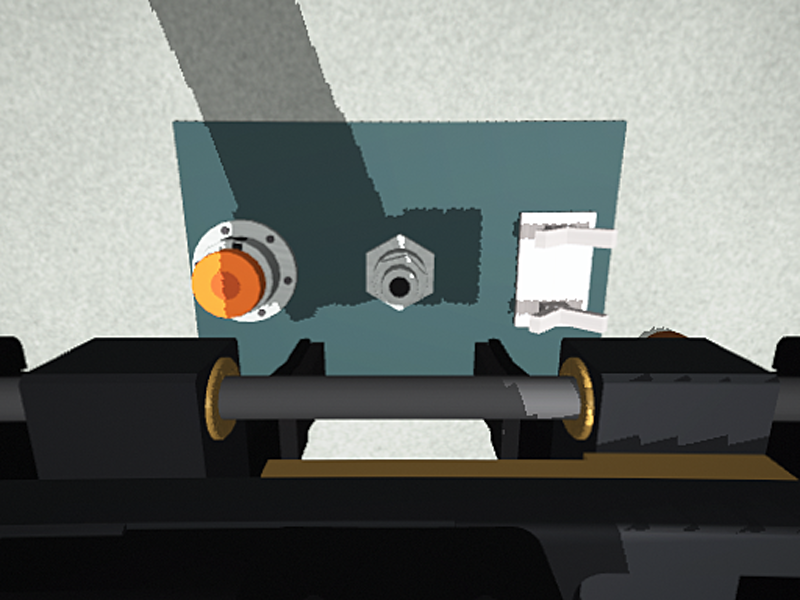

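>>> jog_arm(
  increments=[
    {"tx":0.061,"ty":-0.7,"tz":0.035,"ax":0,"ay":0,"az":0},
    {"tx":0.061,"ty":-0.7,"tz":0.035,"ax":0,"ay":0,"az":0},
    {"tx":0.061,"ty":-0.7,"tz":0.035,"ax":0,"ay":0,"az":0},
    {"tx":0.061,"ty":-0.7,"tz":0.035,"ax":0,"ay":0,"az":0},
    {"tx":0.061,"ty":-0.7,"tz":0.035,"ax":0,"ay":0,"az":0},
    {"tx":0.061,"ty":-0.7,"tz":0.035,"ax":0,"ay":0,"az":0},
    {"tx":0.061,"ty":-0.7,"tz":0.035,"ax":0,"ay":0,"az":0},
    {"tx":0.061,"ty":-0.7,"tz":0.035,"ax":0,"ay":0,"az":0},
  ],
  claw=0.5,
)

```text
clock: 22.05
tool_pos: [0.4556, -0.2888, 0.3608]
orientation: [-0.446, -3.108, -0.001]
force: [0.8, 0.5, 0.2]
width: 0.75
```

Run:
```python
from h import *
st();c=snap("wrist","w15")
```

```text
clk 22.05 tcp [ 0.4556 -0.2888  0.3608] yaw 163.66 F [0.8 0.5 0.2] w 65.2 j [-0.11  0.19  0.67  1.78 -0.13  1.22  1.88]
```

View pics/w15.png

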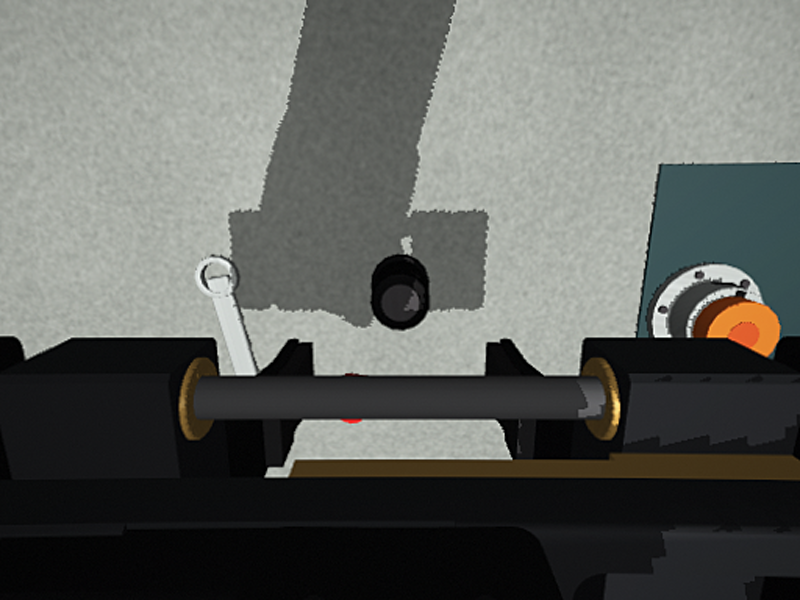

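Run:
```python
from h import *
c=load("w15"); g=c["color"].max(2).astype(int)
cv2.imwrite("pics/w15c.png",cv2.resize(np.clip(c["color"][150:220,225:290,::-1].astype(int)*3,0,255).astype(np.uint8),None,fx=8,fy=8,interpolation=cv2.INTER_NEAREST))
```

```text
(no output)
```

View pics/w15c.png

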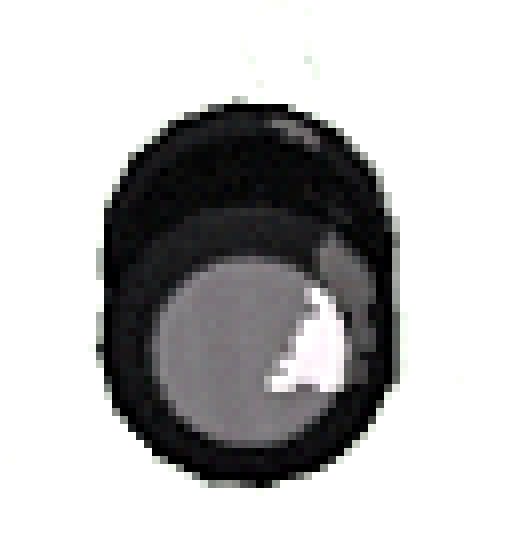

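Run:
```python
from h import *
c=load("w15"); p=plane(c,[[255.9,193.2]],.062)[0]; print(p); st(); goto(p[0],p[1],.2,163.6)
```

```text
[ 0.46149945 -0.28979847  0.062     ]
clk 22.1 tcp [ 0.456  -0.2884  0.361 ] yaw 163.72 F [-0.1  0.  -0.2] w 65.1 j [-0.11  0.19  0.67  1.78 -0.13  1.22  1.88]
t [-1.190e-02  2.000e-04  3.219e-01] a [ 0.0003 -0.0009  0.0014] rows~ 2.6
```

>>> jog_arm(
  increments=[
    {"tx":-0.012,"ty":0,"tz":0.1,"ax":0,"ay":0,"az":0.001},
    {"tx":-0.012,"ty":0,"tz":0.2,"ax":0,"ay":0,"az":0.001},
    {"tx":-0.012,"ty":0,"tz":0.28,"ax":0,"ay":0,"az":0.001},
    {"tx":-0.012,"ty":0,"tz":0.315,"ax":0,"ay":0,"az":0.001},
    {"tx":-0.012,"ty":0,"tz":0.322,"ax":0,"ay":0,"az":0.001},
    {"tx":-0.012,"ty":0,"tz":0.322,"ax":0,"ay":0,"az":0.001},
  ],
)

```text
clock: 22.85
tool_pos: [0.4618, -0.2914, 0.2018]
orientation: [0.449, 3.108, -0.0]
force: [0.3, -0.0, 0.6]
width: 0.751
```

>>> jog_arm(
  increments=[
    {"tx":0,"ty":0,"tz":0,"ax":0,"ay":0,"az":0},
    {"tx":0,"ty":0,"tz":0,"ax":0,"ay":0,"az":0},
    {"tx":0,"ty":0,"tz":0,"ax":0,"ay":0,"az":0},
    {"tx":0,"ty":0,"tz":0,"ax":0,"ay":0,"az":0},
    {"tx":0,"ty":0,"tz":0,"ax":0,"ay":0,"az":0},
    {"tx":0,"ty":0,"tz":0,"ax":0,"ay":0,"az":0},
  ],
  claw=-1,
  squeeze=20,
)

```text
clock: 23.6
tool_pos: [0.4613, -0.2913, 0.2009]
orientation: [0.45, 3.109, 0.001]
force: [-1.7, 2.4, 6.2]
width: 0.429
```

Run:
```python
from h import *
st(); a=np.radians(-16.4); t=np.array([.5833,.0375])+.1*np.array([np.cos(a),np.sin(a)]); print(t)
goto(.475,-.27,.34,163.6); goto(*t,.34,163.6)
```

```text
clk 23.6 tcp [ 0.4613 -0.2913  0.2009] yaw 163.54 F [-1.7  2.4  6.2] w 37.3 j [-0.03  0.42  0.6   1.91 -0.3   0.91  2.01]
[0.6792314  0.00926585]
t [-0.0144  0.0487 -0.2781] a [ 0.0003  0.0002 -0.0006] rows~ 2.3
t [-0.2479  0.7001 -0.2778] a [ 0.0003  0.0002 -0.0006] rows~ 6.3
```

>>> jog_arm(
  increments=[
    {"tx":0,"ty":0,"tz":-0.08,"ax":0,"ay":0,"az":0},
    {"tx":0,"ty":0.01,"tz":-0.18,"ax":0,"ay":0,"az":0},
    {"tx":-0.015,"ty":0.05,"tz":-0.278,"ax":0,"ay":0,"az":0},
    {"tx":-0.248,"ty":0.7,"tz":-0.278,"ax":0,"ay":0,"az":0},
    {"tx":-0.248,"ty":0.7,"tz":-0.278,"ax":0,"ay":0,"az":0},
    {"tx":-0.248,"ty":0.7,"tz":-0.278,"ax":0,"ay":0,"az":0},
    {"tx":-0.248,"ty":0.7,"tz":-0.278,"ax":0,"ay":0,"az":0},
    {"tx":-0.248,"ty":0.7,"tz":-0.278,"ax":0,"ay":0,"az":0},
    {"tx":-0.248,"ty":0.7,"tz":-0.278,"ax":0,"ay":0,"az":0},
    {"tx":-0.248,"ty":0.7,"tz":-0.278,"ax":0,"ay":0,"az":0},
  ],
)

```text
clock: 24.85
tool_pos: [0.68, 0.0126, 0.3382]
orientation: [-0.442, -3.109, -0.0]
force: [-1.0, -0.7, -1.3]
width: 0.431
```

>>> jog_arm(
  increments=[
    {"tx":0,"ty":0,"tz":0,"ax":0,"ay":0,"az":0},
    {"tx":0,"ty":0,"tz":0,"ax":0,"ay":0,"az":0},
  ],
)

```text
clock: 25.1
tool_pos: [0.6788, 0.0075, 0.3398]
orientation: [-0.453, -3.109, 0.001]
force: [-0.0, 0.3, -1.4]
width: 0.43
```

Run:
```python
from h import *
st();c=snap("wrist","w16"); bore(c,(200,80,300,200),.063);goto(.6792,.0093,.208,163.6)
```

```text
clk 25.1 tcp [0.6788 0.0075 0.3398] yaw 163.41 F [-0.   0.3 -1.4] w 37.4 j [-0.43  0.52  0.51  1.41 -0.26  1.27  1.37]
bore [233 191  45   9] (255.0, 199.0, 22.0) [0.6844 0.0055 0.063 ] r 0.0193
t [2.000e-04 3.200e-03 2.639e-01] a [-0.0001  0.0001 -0.0019] rows~ 2.1
```

View pics/w16.png

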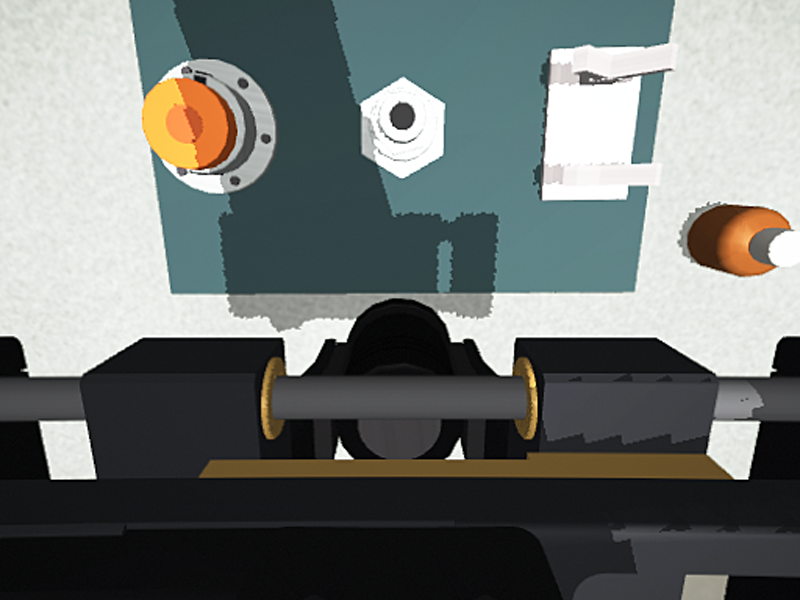

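>>> jog_arm(
  increments=[
    {"tx":0,"ty":0.002,"tz":0.1,"ax":0,"ay":0,"az":-0.001},
    {"tx":0,"ty":0.002,"tz":0.2,"ax":0,"ay":0,"az":-0.001},
    {"tx":0,"ty":0.002,"tz":0.25,"ax":0,"ay":0,"az":-0.001},
    {"tx":0,"ty":0.002,"tz":0.264,"ax":0,"ay":0,"az":-0.001},
    {"tx":0,"ty":0.002,"tz":0.264,"ax":0,"ay":0,"az":-0.001},
    {"tx":0,"ty":0.002,"tz":0.264,"ax":0,"ay":0,"az":-0.001},
  ],
)

```text
clock: 25.9
tool_pos: [0.6801, 0.0099, 0.2095]
orientation: [0.447, 3.107, 0.001]
force: [-0.1, -1.0, -1.0]
width: 0.431
```

Run:
```python
from h import *
st();c=snap("wrist","w17"); print((c["color"][5:60,235:280].max(2)<45).sum());bore(c,(225,2,290,120),.063);goto(.6792,.0093,.204,163.6)
```

```text
clk 25.9 tcp [0.6801 0.0099 0.2095] yaw 163.61 F [-0.1 -1.  -1. ] w 37.5 j [-0.41  0.65  0.46  1.52 -0.31  1.05  1.41]
1100
bore [236   5  34  40] (253.0, 24.8, 19.9) [0.583  0.0376 0.063 ] r 0.0086
bore [230  51  40  17] (249.5, 56.0, 20.1) [0.5931 0.0332 0.063 ] r 0.0087
bore [232  83  41   9] (252.0, 84.0, 20.0) [0.6033 0.0312 0.063 ] r 0.0086
bore [225  95  35  25] (242.0, 107.0, 20.8) [0.6107 0.0247 0.063 ] r 0.009
t [ 0.0012 -0.0018  0.0107] a [0.0007 0.0014 0.0002] rows~ 0.1
```

View pics/w17.png

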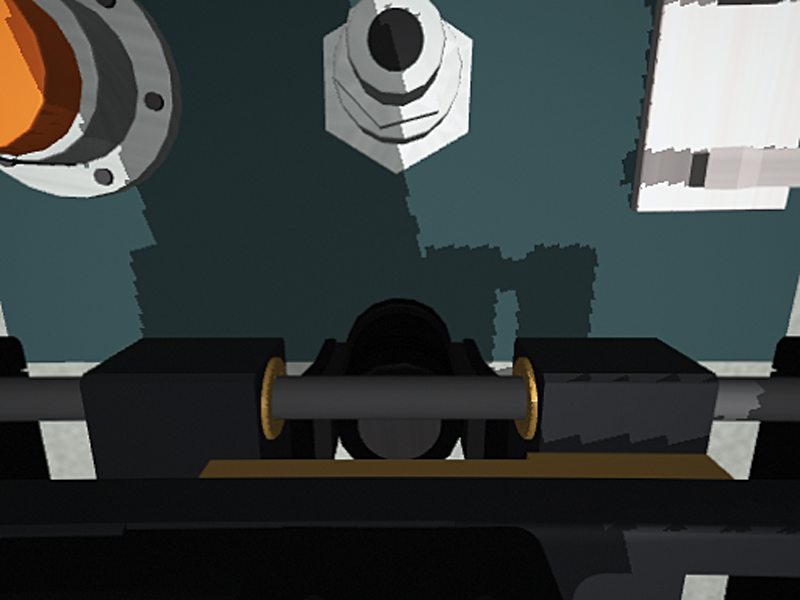

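>>> jog_arm(
  increments=[
    {"tx":0.001,"ty":-0.0015,"tz":0.006,"ax":0,"ay":0,"az":0},
    {"tx":0.001,"ty":-0.0015,"tz":0.0095,"ax":0,"ay":0,"az":0},
    {"tx":0.001,"ty":-0.0015,"tz":0.0105,"ax":0,"ay":0,"az":0},
    {"tx":0.001,"ty":-0.0015,"tz":0.0105,"ax":0,"ay":0,"az":0},
    {"tx":0.001,"ty":-0.0015,"tz":0.0105,"ax":0,"ay":0,"az":0},
  ],
)

```text
clock: 26.58
tool_pos: [0.6789, 0.0094, 0.204]
orientation: [0.447, 3.109, 0.001]
force: [-5.4, -0.8, 11.5]
width: 0.43
```

Run:
```python
from h import *
st()
```

```text
clk 26.57 tcp [0.6789 0.0094 0.204 ] yaw 163.62 F [-5.4 -0.8 11.5] w 37.4 j [-0.41  0.65  0.46  1.52 -0.32  1.04  1.42]
```

Contact. Release and rise.

>>> jog_arm(
  increments=[
    {"tx":0,"ty":0,"tz":0,"ax":0,"ay":0,"az":0},
    {"tx":0,"ty":0,"tz":0,"ax":0,"ay":0,"az":0},
    {"tx":0,"ty":0,"tz":0,"ax":0,"ay":0,"az":0},
    {"tx":0,"ty":0,"tz":0,"ax":0,"ay":0,"az":0},
    {"tx":0,"ty":0,"tz":-0.1,"ax":0,"ay":0,"az":0},
    {"tx":0,"ty":0,"tz":-0.36,"ax":0,"ay":0,"az":0},
    {"tx":0,"ty":0,"tz":-0.36,"ax":0,"ay":0,"az":0},
    {"tx":0,"ty":0,"tz":-0.36,"ax":0,"ay":0,"az":0},
    {"tx":0,"ty":0,"tz":-0.36,"ax":0,"ay":0,"az":0},
  ],
  claw=0.4,
)

```text
clock: 27.7
tool_pos: [0.6788, 0.0096, 0.3824]
orientation: [0.447, 3.109, 0.001]
force: [-0.0, 0.6, -0.6]
width: 0.698
```

Run:
```python
from h import *
st();c=snap("wrist","w18");bore(c,(225,60,285,112),.063)
c=load("w1"); h=hsv(c)
cv2.imwrite("pics/w1c.png",cv2.resize(c["color"][130:245,310:400,::-1],None,fx=5.2,fy=5.2,interpolation=cv2.INTER_NEAREST))
```

```text
clk 27.7 tcp [0.6788 0.0096 0.3824] yaw 163.63 F [-0.   0.6 -0.6] w 60.7 j [-0.44  0.5   0.52  1.36 -0.24  1.35  1.36]
```

View pics/w18.png

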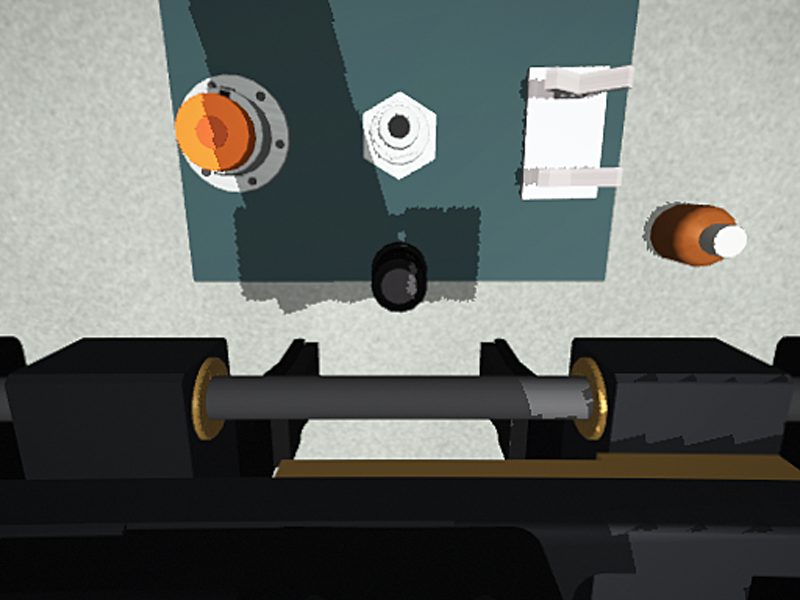

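View pics/w1c.png

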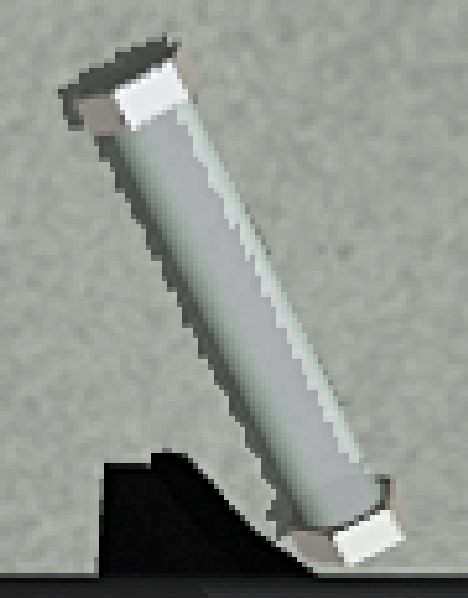

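Run:
```python
from h import *
c=load("w18")
s=plane(c,[[256,182.4]],.065)[0]; b=plane(c,[[255.4,80.6]],.063)[0]; l=plane(c,[[255.6,88]],.011)[0]; d=(s-b)[:2]; print(s,b,np.linalg.norm(d),np.degrees(np.arctan2(d[1],d[0])))
for n,A,B in (("w1",(525,228),(585,360)),("w7",(472,8),(553,192))):
    c=load(n); p=plane(c,np.array([A,B])/1.5625,.014); d=p[1]-p[0]; print(n,p.round(4),p.mean(0),np.linalg.norm(d),np.degrees(np.arctan2(d[1],d[0])))
```

```text
[0.67883513 0.01046207 0.065     ] [0.58316946 0.03792156 0.063     ] 0.09952860310054747 -16.01538291182612
w1 [[0.4359 0.4085 0.014 ]
 [0.5648 0.4295 0.014 ]] [0.50034049 0.41904278 0.014     ] 0.13060162818271973 9.252221611023074
w7 [[0.4398 0.4053 0.014 ]
 [0.563  0.432  0.014 ]] [0.50139975 0.41865959 0.014     ] 0.12597207102194535 12.216086853310948
```

Run:
```python
from h import *
goto(.56,.43,.40,190)
```

```text
t [ 0.4645  0.7397 -0.0371] a [ 0.     -0.0011 -0.3068] rows~ 7.0
```

>>> jog_arm(
  increments=[
    {"tx":0.464,"ty":0.74,"tz":-0.037,"ax":0,"ay":0,"az":-0.307},
    {"tx":0.464,"ty":0.74,"tz":-0.037,"ax":0,"ay":0,"az":-0.307},
    {"tx":0.464,"ty":0.74,"tz":-0.037,"ax":0,"ay":0,"az":-0.307},
    {"tx":0.464,"ty":0.74,"tz":-0.037,"ax":0,"ay":0,"az":-0.307},
    {"tx":0.464,"ty":0.74,"tz":-0.037,"ax":0,"ay":0,"az":-0.307},
    {"tx":0.464,"ty":0.74,"tz":-0.037,"ax":0,"ay":0,"az":-0.307},
    {"tx":0.464,"ty":0.74,"tz":-0.037,"ax":0,"ay":0,"az":-0.307},
    {"tx":0.464,"ty":0.74,"tz":-0.037,"ax":0,"ay":0,"az":-0.307},
    {"tx":0.464,"ty":0.74,"tz":-0.037,"ax":0,"ay":0,"az":-0.307},
    {"tx":0.464,"ty":0.74,"tz":-0.037,"ax":0,"ay":0,"az":-0.307},
  ],
  claw=0.2,
)

```text
clock: 29.0
tool_pos: [0.5614, 0.4283, 0.4003]
orientation: [0.27, -3.129, 0.002]
force: [0.7, -0.0, 0.8]
width: 0.598
```

Run:
```python
from h import *
st();c=snap("wrist","w19")
cv2.imwrite("pics/w19c.png",cv2.resize(c["color"][40:200,200:310,::-1],None,fx=3.7,fy=3.7,interpolation=cv2.INTER_NEAREST))
```

```text
clk 29.0 tcp [0.5614 0.4283 0.4003] yaw -170.12 F [ 0.7 -0.   0.8] w 52.0 j [-0.92  0.53  0.31  1.23 -0.15  1.41  1.12]
```

View pics/w19.png

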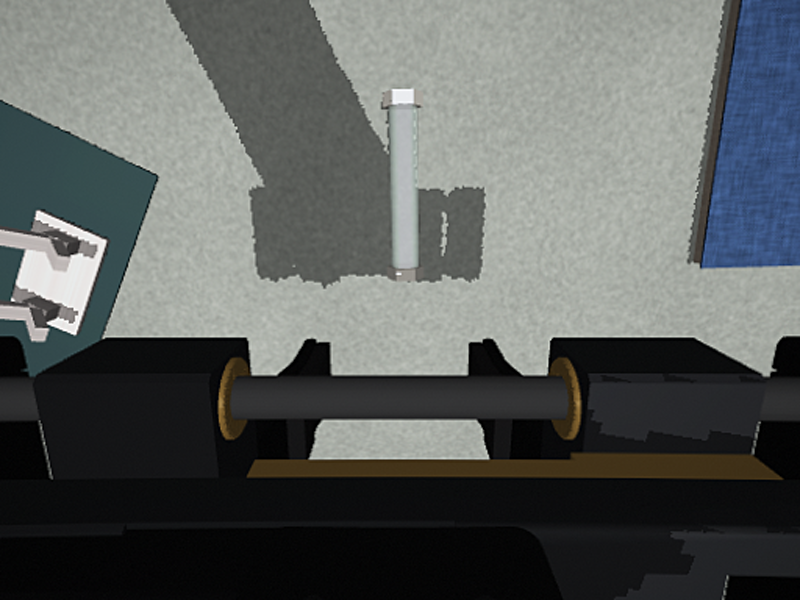

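View pics/w19c.png

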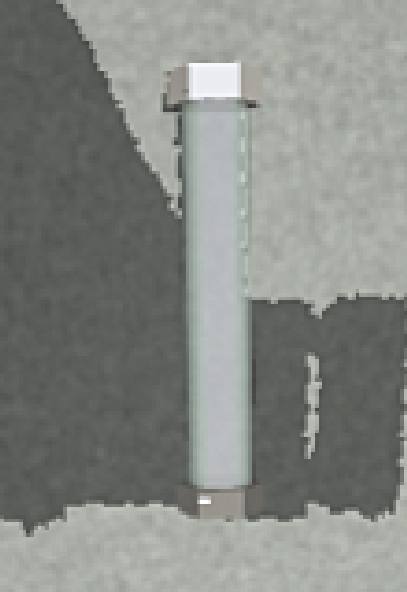

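Run:
```python
from h import *
c=load("w19"); f=lambda x,y:(x/3.7+200-.5,y/3.7+40-.5)
E=plane(c,[f(216,62),f(220,518)],.026); d=E[1]-E[0]; print(E,E.mean(0),np.linalg.norm(d))
# glass axis: edges of glass at two rows, silhouette mid ray at z=.013
G=plane(c,[f(217,130),f(220,470)],.013); g=G[1]-G[0]; print(G,np.degrees(np.arctan2(g[1],g[0])), np.degrees(np.arctan2(d[1],d[0])))
m=E.mean(0); print("axis y at mid", G[0]+g*((m-G[0])@g)/(g@g))
```

```text
[[0.43165851 0.4079393  0.026     ]
 [0.56922334 0.43355295 0.026     ]] [0.50044093 0.42074612 0.026     ] 0.13992905919495843
[[0.44865269 0.41135667 0.013     ]
 [0.55541363 0.43125131 0.013     ]] 10.55585419115469 10.547312590416572
axis y at mid [0.5003939  0.42099852 0.013     ]
```

Run:
```python
from h import *
goto(.5004,.4209,.26,190.55);
```

```text
t [0.1226 0.0064 0.2812] a [-0.0005 -0.0003 -0.0079] rows~ 2.5
```

>>> jog_arm(
  increments=[
    {"tx":0.1225,"ty":0.0065,"tz":0.28,"ax":0,"ay":0,"az":-0.008},
    {"tx":0.1225,"ty":0.0065,"tz":0.28,"ax":0,"ay":0,"az":-0.008},
    {"tx":0.1225,"ty":0.0065,"tz":0.28,"ax":0,"ay":0,"az":-0.008},
    {"tx":0.1225,"ty":0.0065,"tz":0.28,"ax":0,"ay":0,"az":-0.008},
    {"tx":0.1225,"ty":0.0065,"tz":0.28,"ax":0,"ay":0,"az":-0.008},
    {"tx":0.1225,"ty":0.0065,"tz":0.28,"ax":0,"ay":0,"az":-0.008},
  ],
)

```text
clock: 29.8
tool_pos: [0.5009, 0.4224, 0.2629]
orientation: [-0.291, 3.126, 0.003]
force: [-0.4, 0.5, -0.2]
width: 0.6
```

Run:
```python
from h import *
st(); goto(.5004,.4209,.186,190.55)
```

```text
clk 29.8 tcp [0.5009 0.4224 0.2629] yaw -169.36 F [-0.4  0.5 -0.2] w 52.2 j [-0.97  0.51  0.27  1.55 -0.15  1.1   1.09]
t [ 0.0019 -0.0031  0.1537] a [0.001  0.0018 0.001 ] rows~ 1.2
```

>>> jog_arm(
  increments=[
    {"tx":0.001,"ty":-0.0025,"tz":0.08,"ax":0,"ay":0,"az":0},
    {"tx":0.001,"ty":-0.0025,"tz":0.13,"ax":0,"ay":0,"az":0},
    {"tx":0.001,"ty":-0.0025,"tz":0.15,"ax":0,"ay":0,"az":0},
    {"tx":0.001,"ty":-0.0025,"tz":0.152,"ax":0,"ay":0,"az":0},
    {"tx":0.001,"ty":-0.0025,"tz":0.152,"ax":0,"ay":0,"az":0},
  ],
)

```text
clock: 30.42
tool_pos: [0.4999, 0.4215, 0.1864]
orientation: [-0.292, 3.126, 0.002]
force: [-0.1, -0.8, 1.2]
width: 0.599
```

Run:
```python
from h import *
st(); goto(.5004,.4209,.185,190.55)
```

```text
clk 30.43 tcp [0.4999 0.4215 0.1864] yaw -169.31 F [-0.1 -0.8  1.2] w 52.1 j [-0.96  0.6   0.25  1.6  -0.17  0.97  1.11]
t [-0.0007 -0.0014  0.0027] a [0.0008 0.0011 0.0016] rows~ 0.0
```

>>> jog_arm(
  increments=[
    {"tx":-0.0007,"ty":-0.001,"tz":0.001,"ax":0,"ay":0,"az":0.001},
    {"tx":-0.0007,"ty":-0.001,"tz":0.001,"ax":0,"ay":0,"az":0.001},
    {"tx":-0.0007,"ty":-0.001,"tz":0.001,"ax":0,"ay":0,"az":0.001},
    {"tx":-0.0007,"ty":-0.001,"tz":0.001,"ax":0,"ay":0,"az":0.001},
    {"tx":-0.0007,"ty":-0.001,"tz":0.001,"ax":0,"ay":0,"az":0.001},
    {"tx":-0.0007,"ty":-0.001,"tz":0.001,"ax":0,"ay":0,"az":0.001},
    {"tx":-0.0007,"ty":-0.001,"tz":0.001,"ax":0,"ay":0,"az":0.001},
  ],
  claw=-1,
  squeeze=15,
)

```text
clock: 31.3
tool_pos: [0.4998, 0.4208, 0.1846]
orientation: [-0.291, 3.128, 0.0]
force: [-0.3, 0.1, 2.0]
width: 0.243
```

Run:
```python
from h import *
st()
O=np.array([.5833,.0375]);a=np.radians(-16.4); Y=np.array([-np.sin(a),np.cos(a)]); t=O+.12*Y; print(t)
goto(.51,.40,.30,182);goto(*t,.30,163.6)
```

```text
clk 31.3 tcp [0.4998 0.4208 0.1846] yaw -169.39 F [-0.3  0.1  2. ] w 21.2 j [-0.96  0.6   0.25  1.6  -0.17  0.97  1.11]
[0.61718097 0.15261768]
t [-0.0123 -0.0446 -0.2308] a [1.000e-04 0.000e+00 1.002e-01] rows~ 1.9
t [-0.1319 -0.5704 -0.2309] a [1.000e-04 0.000e+00 3.143e-01] rows~ 5.0
```

>>> jog_arm(
  increments=[
    {"tx":0,"ty":0,"tz":-0.08,"ax":0,"ay":0,"az":0},
    {"tx":0,"ty":0,"tz":-0.18,"ax":0,"ay":0,"az":0},
    {"tx":-0.012,"ty":-0.045,"tz":-0.23,"ax":0,"ay":0,"az":0.1},
    {"tx":-0.132,"ty":-0.57,"tz":-0.23,"ax":0,"ay":0,"az":0.314},
    {"tx":-0.132,"ty":-0.57,"tz":-0.23,"ax":0,"ay":0,"az":0.314},
    {"tx":-0.132,"ty":-0.57,"tz":-0.23,"ax":0,"ay":0,"az":0.314},
    {"tx":-0.132,"ty":-0.57,"tz":-0.23,"ax":0,"ay":0,"az":0.314},
    {"tx":-0.132,"ty":-0.57,"tz":-0.23,"ax":0,"ay":0,"az":0.314},
    {"tx":-0.132,"ty":-0.57,"tz":-0.23,"ax":0,"ay":0,"az":0.314},
    {"tx":-0.132,"ty":-0.57,"tz":-0.23,"ax":0,"ay":0,"az":0.314},
  ],
)

```text
clock: 32.55
tool_pos: [0.6166, 0.155, 0.2992]
orientation: [-0.443, -3.109, -0.001]
force: [-0.1, 0.4, -0.3]
width: 0.244
```

>>> jog_arm(
  increments=[
    {"tx":0,"ty":0,"tz":0,"ax":0,"ay":0,"az":0},
    {"tx":0,"ty":0,"tz":0,"ax":0,"ay":0,"az":0},
  ],
)

```text
clock: 32.8
tool_pos: [0.6168, 0.154, 0.2995]
orientation: [-0.445, -3.11, -0.001]
force: [-0.3, -0.1, -0.3]
width: 0.247
```

Run:
```python
from h import *
st();c=snap("wrist","w20");snap("side","s20",(180,100,340,220));goto(.6172,.1526,.225,163.6)
```

```text
clk 32.8 tcp [0.6168 0.154  0.2995] yaw 163.73 F [-0.3 -0.1 -0.3] w 21.5 j [-0.67  0.45  0.46  1.58 -0.22  1.16  1.13]
t [-0.0009 -0.0015  0.149 ] a [ 0.0001 -0.      0.0009] rows~ 1.2
```

View pics/w20.png

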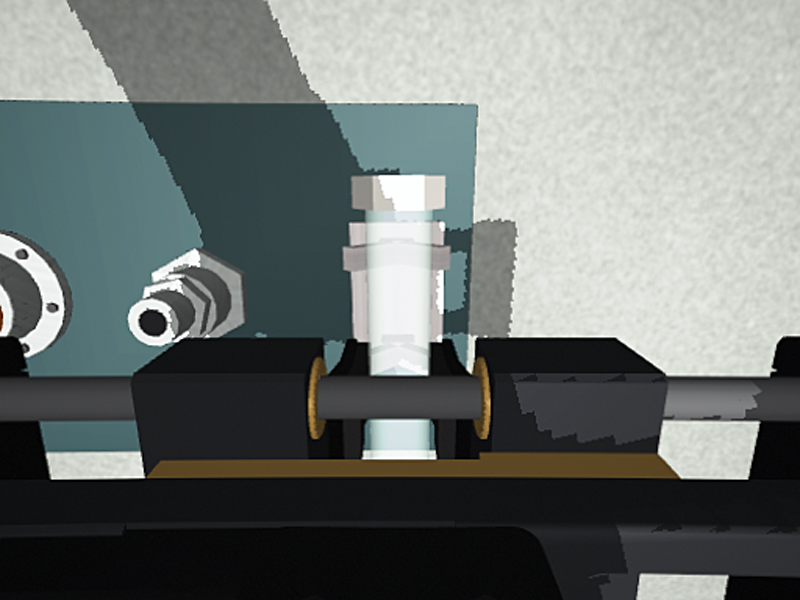

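View pics/s20.png

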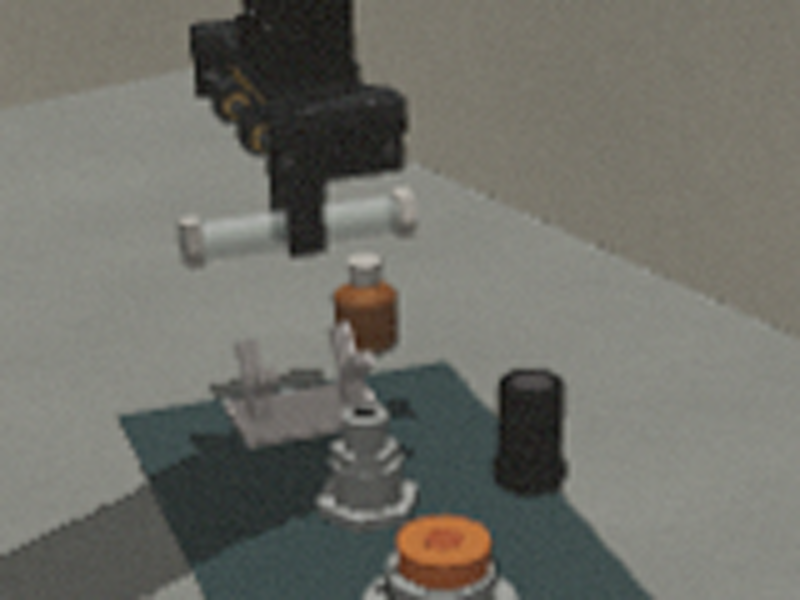

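>>> jog_arm(
  increments=[
    {"tx":-0.0009,"ty":-0.0015,"tz":0.08,"ax":0,"ay":0,"az":0.001},
    {"tx":-0.0009,"ty":-0.0015,"tz":0.125,"ax":0,"ay":0,"az":0.001},
    {"tx":-0.0009,"ty":-0.0015,"tz":0.145,"ax":0,"ay":0,"az":0.001},
    {"tx":-0.0009,"ty":-0.0015,"tz":0.145,"ax":0,"ay":0,"az":0.001},
    {"tx":-0.0009,"ty":-0.0015,"tz":0.145,"ax":0,"ay":0,"az":0.001},
  ],
)

```text
clock: 33.52
tool_pos: [0.6179, 0.152, 0.2282]
orientation: [0.45, 3.108, 0.001]
force: [-0.0, 0.9, -0.2]
width: 0.245
```

Run:
```python
from h import *
st();c=snap("wrist","w21",(170,80,340,240));snap("side","s21",(190,110,310,200));goto(.617,.1526,.2166,163.6)
```

```text
clk 33.52 tcp [0.6179 0.152  0.2282] yaw 163.54 F [-0.   0.9 -0.2] w 21.3 j [-0.65  0.53  0.44  1.64 -0.25  1.03  1.15]
t [0.0018 0.0006 0.023 ] a [ 0.0007  0.0009 -0.0007] rows~ 0.2
```

View pics/w21.png

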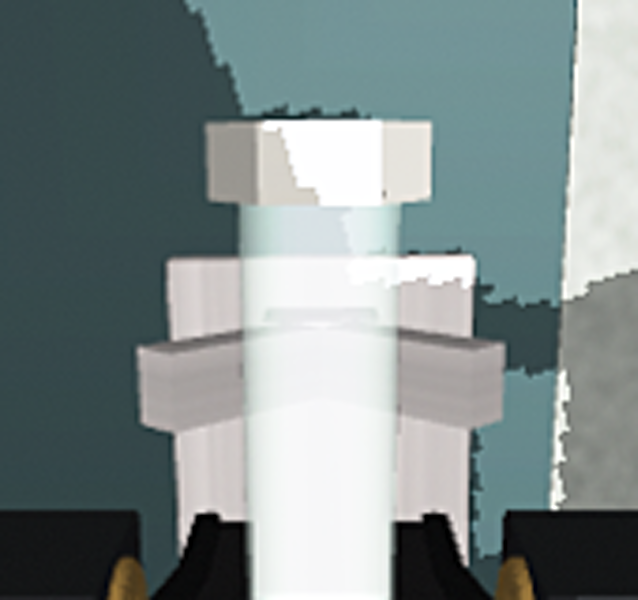

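View pics/s21.png

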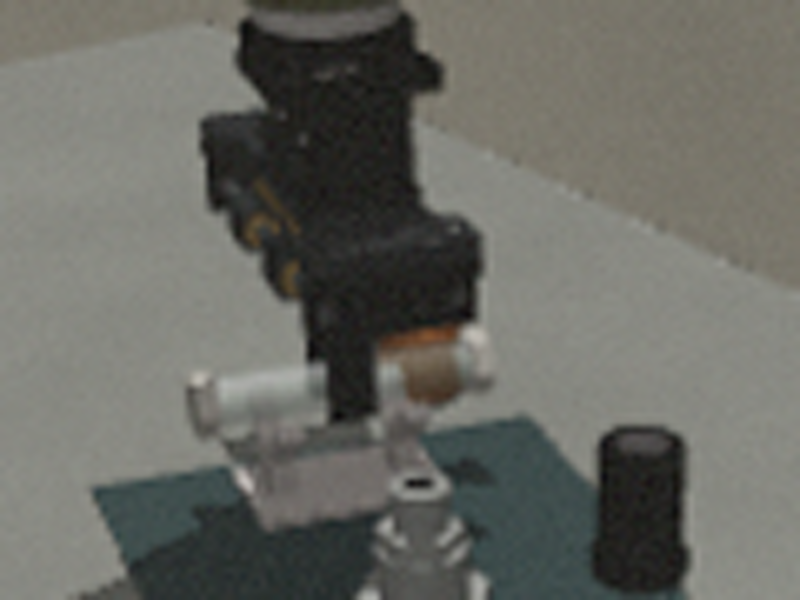

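Run:
```python
from h import *
c=load("w21"); s=600/160; f=lambda x,y:(x/s+170-.5,y/s+80-.5)
a=np.radians(-16.4);X=np.array([np.cos(a),np.sin(a)])
n=plane(c,[f(320,121)],.0696)[0]; p=plane(c,[f(320,256)],.009)[0]; sd=plane(c,[f(320,345)],.051)[0]
sd2=plane(c,[f(140,346),f(504,344)],.051); print((sd2-p)[:,:2]@X, sd2)
print(n,p,(p-n)[:2]@X, "expect .025; tcp-n", (np.array([.6179,.152])-n[:2])@X, "plate->tcp",(np.array([.6179,.152])-p[:2])@X,"expect .045")
```

```text
[0.00839101 0.00817718] [[0.57410019 0.13764753 0.051     ]
 [0.5887811  0.18828633 0.051     ]]
[0.5515479  0.17151929 0.0696    ] [0.57341486 0.16503836 0.009     ] 0.022807123352029265 expect .025; tcp-n 0.06916360363497812 plate->tcp 0.04635648028294884 expect .045
```

>>> jog_arm(
  increments=[
    {"tx":0.0035,"ty":0.0005,"tz":0.01,"ax":0,"ay":0,"az":0},
    {"tx":0.0035,"ty":0.0005,"tz":0.018,"ax":0,"ay":0,"az":0},
    {"tx":0.0035,"ty":0.0005,"tz":0.022,"ax":0,"ay":0,"az":0},
    {"tx":0.0035,"ty":0.0005,"tz":0.022,"ax":0,"ay":0,"az":0},
    {"tx":0.0035,"ty":0.0005,"tz":0.022,"ax":0,"ay":0,"az":0},
  ],
)

```text
clock: 34.25
tool_pos: [0.6158, 0.1531, 0.2165]
orientation: [-0.449, -3.109, -0.001]
force: [-3.2, 0.9, 5.4]
width: 0.248
```

Run:
```python
from h import *
st();c=snap("wrist","w22",(170,80,340,240))
```

```text
clk 34.25 tcp [0.6158 0.1531 0.2165] yaw 163.57 F [-3.2  0.9  5.4] w 21.5 j [-0.65  0.54  0.43  1.65 -0.26  1.01  1.16]
```

View pics/w22.png

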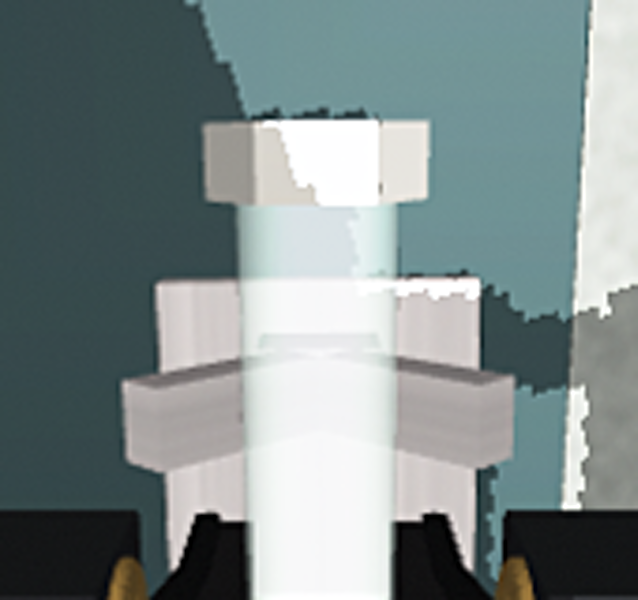

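Run:
```python
from h import *
c=load("w22"); s=600/160; f=lambda x,y:(x/s+170-.5,y/s+80-.5)
a=np.radians(-16.4);X=np.array([np.cos(a),np.sin(a)])
n=plane(c,[f(317,121)],.058)[0]; ni=plane(c,[f(317,204)],.058)[0]; p=plane(c,[f(317,281)],.009)[0]; sd=plane(c,[f(124,380),f(514,376)],.051)
print("nut len",(ni-n)[:2]@X,"n->plate",(p-n)[:2]@X,"exp .025; n->saddle",(sd-n)[:,:2]@X,"exp .034", n)
```

```text
nut len 0.009862764435042038 n->plate 0.025707630351073346 exp .025; n->saddle [0.0336445  0.03314179] exp .034 [0.54913757 0.17221934 0.058     ]
```

Within a millimetre. Release gently and rise.

>>> jog_arm(
  increments=[
    {"tx":0,"ty":0,"tz":0,"ax":0,"ay":0,"az":0},
    {"tx":0,"ty":0,"tz":0,"ax":0,"ay":0,"az":0},
    {"tx":0,"ty":0,"tz":0,"ax":0,"ay":0,"az":0},
    {"tx":0,"ty":0,"tz":0,"ax":0,"ay":0,"az":0},
    {"tx":0,"ty":0,"tz":-0.08,"ax":0,"ay":0,"az":0},
    {"tx":0,"ty":0,"tz":-0.2,"ax":0,"ay":0,"az":0},
    {"tx":-0.1,"ty":0,"tz":-0.36,"ax":0,"ay":0,"az":0},
    {"tx":-0.15,"ty":0,"tz":-0.36,"ax":0,"ay":0,"az":0},
    {"tx":-0.15,"ty":0,"tz":-0.36,"ax":0,"ay":0,"az":0},
    {"tx":-0.15,"ty":0,"tz":-0.36,"ax":0,"ay":0,"az":0},
  ],
  claw=0.0,
)

```text
clock: 35.55
tool_pos: [0.6873, 0.1316, 0.3948]
orientation: [-0.45, -3.108, 0.0]
force: [-0.2, 0.4, 0.5]
width: 0.503
```

Run:
```python
from h import *
st();c=snap("wrist","w23");snap("side","s23",(180,100,400,265));snap("top","t23")
```

```text
clk 35.55 tcp [0.6873 0.1316 0.3948] yaw 163.53 F [-0.2  0.4  0.5] w 43.7 j [-0.57  0.54  0.49  1.27 -0.25  1.4   1.18]
```

View pics/w23.png

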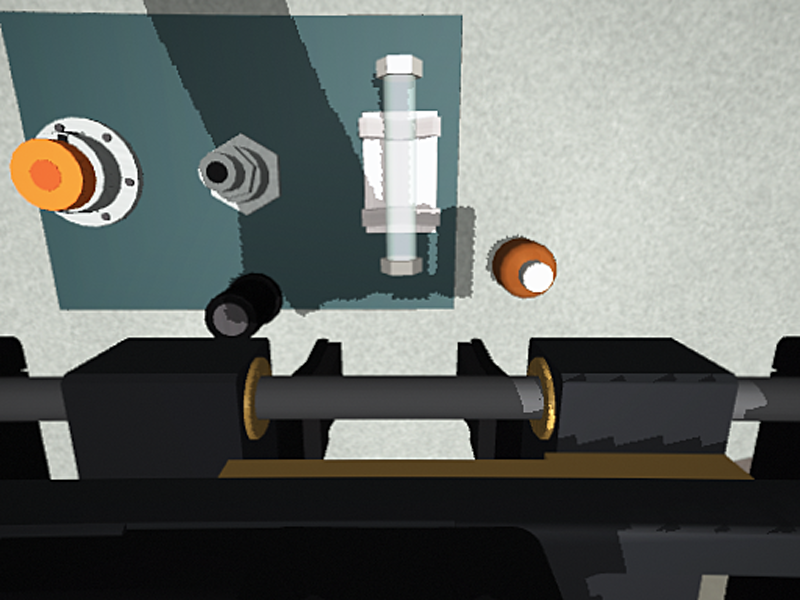

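View pics/s23.png

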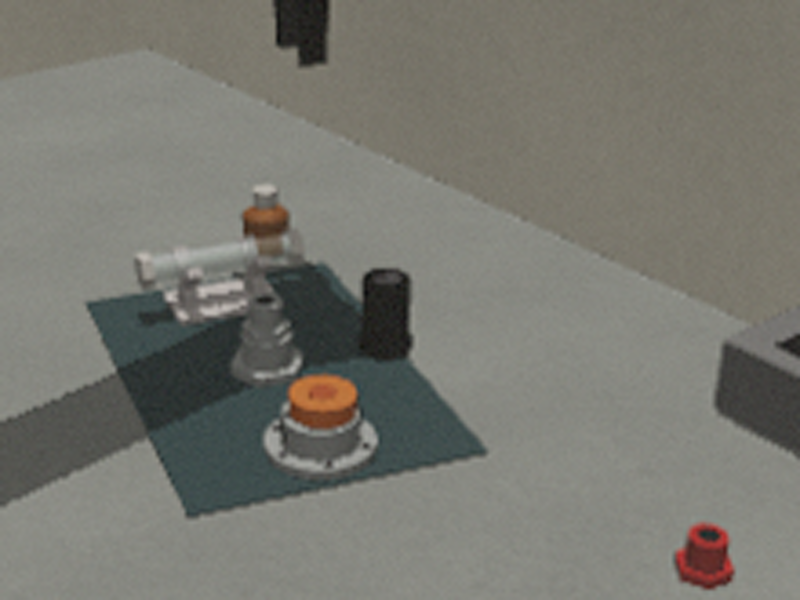

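Run:
```python
from h import *
c=load("w23"); k=1/1.5625
cv2.imwrite("pics/w23c.png",cv2.resize(c["color"][25:185,215:300,::-1],None,fx=3.7,fy=3.7,interpolation=cv2.INTER_NEAREST))
a=np.radians(-16.4);X=np.array([np.cos(a),np.sin(a)]);Y=np.array([-X[1],X[0]]);O=np.array([.6172,.1526])
for n,u,v,z in (("near end",400,54.5,.058),("far end",402,275.5,.058),("plate near L",365,113,.009),("bottle cap",538,277,.06)):
    p=plane(c,[[u*k-.5,v*k-.5]],z)[0]; print(n,p.round(4),"rest x,y",((p[:2]-O)@X).round(4),((p[:2]-O)@Y).round(4))
```

```text
near end [0.549  0.1725 0.058 ] rest x,y -0.0711 -0.0002
far end [0.6841 0.134  0.058 ] rest x,y 0.0694 0.0011
plate near L [0.5677 0.1398 0.009 ] rest x,y -0.0439 -0.0262
bottle cap [0.7117 0.2251 0.06  ] rest x,y 0.0702 0.0963
```

View pics/w23c.png

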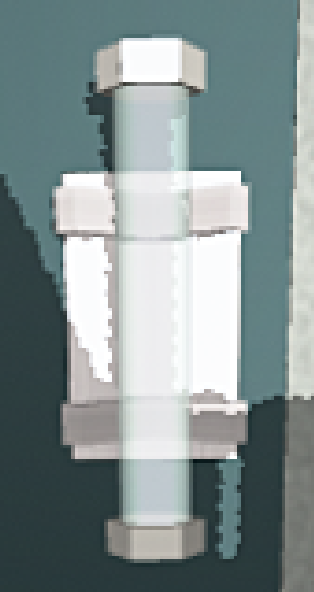

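View pics/t23.png

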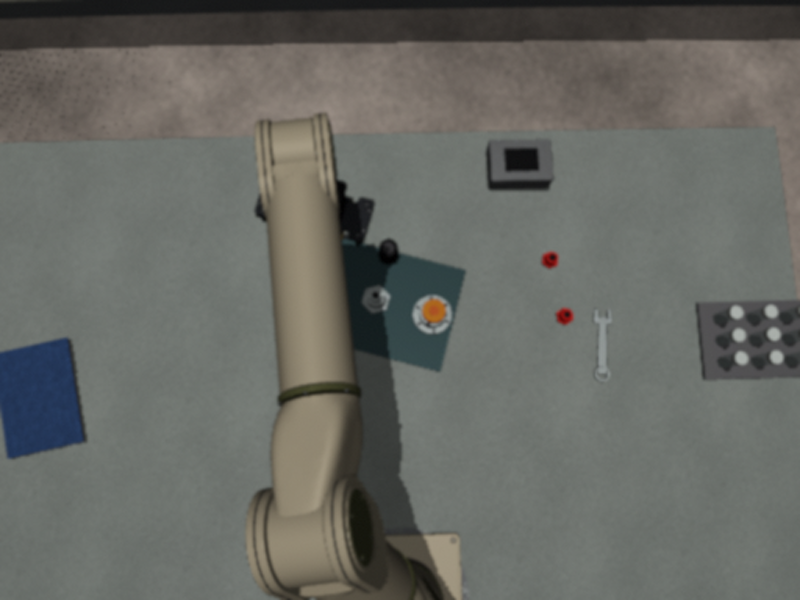

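Run:
```python
from h import *
c=load("w23"); f=lambda x,y:(x/3.7+215-.5,y/3.7+25-.5)
a=np.radians(-16.4);X=np.array([np.cos(a),np.sin(a)]);O=np.array([.6172,.1526])
for n,x,y,z,e in (("near nut out",150,38,.058,-70),("near nut in",150,83,.058,-60),("far nut out",155,560,.058,70),("far nut in",155,524,.058,60),("saddle near out",58,184,.051,-36),("saddle near outR",243,184,.051,-36),("saddle far out",67,444,.051,36),("saddle far outR",243,443,.051,36),("plate near",80,172,.009,-45),("plate far",80,459,.009,45)):
    p=plane(c,[f(x,y)],z)[0]; print(n,round(1000*((p[:2]-O)@X),1),e)
```

```text
near nut out -70.7 -70
near nut in -60.0 -60
far nut out 69.4 70
far nut in 58.6 60
saddle near out -35.9 -36
saddle near outR -35.8 -36
saddle far out 35.8 36
saddle far outR 35.6 36
plate near -44.8 -45
plate far 44.8 45
```

```bash
python3 -c "
from cell import manip
print(manip.finish_job())"
```

```text
the job is handed in; nothing more can be done
None
```

All five parts are placed in the order asked, each let go before the next, and I handed the job in at about 36 s of the 136 s allowed. `finish_job` gives no verdict, so these are my own last camera checks.

| Part | Last check |
|---|---|
| Septum cap on the port | About 1 mm off the port's centre; flat in the side view |
| Large bushing | Within about 1 mm of the mat's centre, midway between port and rest |
| Small bushing on top | About 1 mm off the large bushing's centre, foot down |
| Sensor head | 99.5 mm from the bushings, at −16.0°; straight behind is −16.4° by the mat's edges |
| Quartz tube | In both notches, about 0.6 mm off centre lengthwise |

- **Sensor head footing:** its foot overhangs the mat's back edge by about 12 mm, because 10 cm from the bushings falls near that edge. It stands upright in the last pictures.
- **Bystanders:** in the last pictures the spanner and the two red lookalikes appear where they started, and the bottle is still standing beyond the mat. I never touched any of them.
- **Forces:** the wrist force I read at each placing stayed at about 13 N or less. At hand-in the gripper was well clear of everything.
- **What disagreed:** the top camera's positions differed from the wrist camera's by about 2 mm, within its stated calibration. The arm also settled up to about 2 mm (once 3 mm) off its commanded position, so I corrected from the measured pose before letting go of the bushings, the sensor head and the tube.

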